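# Reverse the strip-down row for reassembly

## Task

The four microscope parts stand on the aluminium strip-down rack in the order in which they came off. Move them to the wooden assembly rack in reverse order, counted from the handle ends: the part nearest the handle on the aluminium rack goes to the pad farthest from the handle on the wooden rack, and so on, with the part farthest from the handle ending on the pad nearest the handle. Stand each part upright in the middle of its pad, and tip none of them over on the way.

Things in the scene. Friction and masses are not known exactly. Their poses are not given: they have to be found in the camera images.
- strip_rack: Strip-down rack: fixed aluminium bar 74 x 291 x 10 mm with a black carrying handle at one end only (arched bar 64 mm long, across the row, top 34 mm above the bench). Origin: underside, midway between the four places; z up, y along the row towards the handle (at y = +147 mm). Four places at y = +99, +33, -33, -99 mm, x = 0; the parts stand on slips there, 14 mm above the bench. Any direction on the bench.
- build_rack: Assembly rack: fixed pale wooden bar 74 x 291 x 12 mm with a black carrying handle at one end only (arched bar 64 mm long, across the row, top 36 mm above the bench). Origin: underside, midway between the four places; z up, y towards the handle (at y = +147 mm). Its top, 12 mm up, has four flush grey round pads 54 mm wide at x = 0, y = +99, +33, -33, -99 mm, and ribs 4 mm wide, 4 mm high at y = +66, 0, -66 mm. Any direction on the bench.
- objective_short: Short microscope objective: white barrel with a narrow red band and a dark knurled ring, 24 mm across at the widest, 30 mm high (the shortest part), narrowing towards the top, standing upright; 0.09 kg; can be gripped round its lower half. Origin: centre of its underside, on its own axis; z up while it stands upright. Round, so its yaw does not matter. Loose.
- objective_long: Long microscope objective: white barrel with a narrow blue band and a dark knurled ring, 29 mm across at the widest, 46 mm high, narrowing towards the top, standing upright; 0.13 kg; can be gripped round its lower half. Origin: centre of its underside, on its own axis; z up while it stands upright. Round, so its yaw does not matter. Loose.
- eyepiece: Eyepiece: all black, two-stepped; thick lower part 35 mm across and 27 mm high, thinner tube 24 mm across above it, 42 mm high in all, standing upright; 0.075 kg; can be gripped round the thick part. Origin: centre of its underside, on its own axis; z up while it stands upright. Round, so its yaw does not matter. Loose.
- condenser_axis (a point): Condenser: black squat dome, the widest part, 35 mm high, 0.21 kg, loose. This point: on its axis, level with its underside; z up. Foot 40 mm wide, 10 mm high; above it a ring and dome 54 mm wide: grip the ring 12 to 24 mm up. Thin iris lever along -y, out to 36 mm, 8 to 10 mm up; at the start within 0.2 rad of the rack's -x. Final yaw is free.
- slip_objective_short: Thin square cork slip 60 x 60 x 4 mm, fixed on the strip-down rack, on which the short objective stands at the start (that part tells it from the three other slips); it shows that part's place in the row. Origin: centre of its underside, z up; axes as the rack's.
- slip_objective_long: Thin square cork slip 60 x 60 x 4 mm, fixed on the strip-down rack, on which the long objective stands at the start (that part tells it from the three other slips); it shows that part's place in the row. Origin: centre of its underside, z up; axes as the rack's.
- slip_eyepiece: Thin square cork slip 60 x 60 x 4 mm, fixed on the strip-down rack, on which the eyepiece stands at the start (that part tells it from the three other slips); it shows that part's place in the row. Origin: centre of its underside, z up; axes as the rack's.
- slip_condenser: Thin square cork slip 60 x 60 x 4 mm, fixed on the strip-down rack, on which the condenser stands at the start (that part tells it from the three other slips); it shows that part's place in the row. Origin: centre of its underside, z up; axes as the rack's.
Mind the look-alikes: they are no part of the job. What is shaped like the part that bears condenser_axis but purple or white is not meant.

How it is judged (in metres and radians):
At the end, for the whole second after the job is handed in: Each part stands upright (0.1 rad) and at rest on the wooden rack (height within 4 mm), its axis within 15 mm along and across the row of its pad's centre; pads in reverse order from the handle: a part whose slip is at y on the aluminium rack stands at -y on the wooden one (x of objective_short in the frame of build_rack between -0.015 and 0.015 m and z of objective_short in the frame of build_rack between 0.008 and 0.016 m and angle between each of objective_short, objective_long, eyepiece, condenser_axis's own z axis and vertical below 0.1 rad and ((y of slip_objective_short in the frame of strip_rack between 0.079 and 0.119 m and y of objective_short in the frame of build_rack between -0.114 and -0.084 m) or (y of slip_objective_short in the frame of strip_rack between 0.013 and 0.053 m and y of objective_short in the frame of build_rack between -0.048 and -0.018 m) or (y of slip_objective_short in the frame of strip_rack between -0.053 and -0.013 m and y of objective_short in the frame of build_rack between 0.018 and 0.048 m) or (y of slip_objective_short in the frame of strip_rack between -0.119 and -0.079 m and y of objective_short in the frame of build_rack between 0.084 and 0.114 m)) and linear speed of each of objective_short, objective_long, eyepiece below 0.02 m/s and x of objective_long in the frame of build_rack between -0.015 and 0.015 m and z of objective_long in the frame of build_rack between 0.008 and 0.016 m and ((y of slip_objective_long in the frame of strip_rack between 0.079 and 0.119 m and y of objective_long in the frame of build_rack between -0.114 and -0.084 m) or (y of slip_objective_long in the frame of strip_rack between 0.013 and 0.053 m and y of objective_long in the frame of build_rack between -0.048 and -0.018 m) or (y of slip_objective_long in the frame of strip_rack between -0.053 and -0.013 m and y of objective_long in the frame of build_rack between 0.018 and 0.048 m) or (y of slip_objective_long in the frame of strip_rack between -0.119 and -0.079 m and y of objective_long in the frame of build_rack between 0.084 and 0.114 m)) and x of eyepiece in the frame of build_rack between -0.015 and 0.015 m and z of eyepiece in the frame of build_rack between 0.008 and 0.016 m and ((y of slip_eyepiece in the frame of strip_rack between 0.079 and 0.119 m and y of eyepiece in the frame of build_rack between -0.114 and -0.084 m) or (y of slip_eyepiece in the frame of strip_rack between 0.013 and 0.053 m and y of eyepiece in the frame of build_rack between -0.048 and -0.018 m) or (y of slip_eyepiece in the frame of strip_rack between -0.053 and -0.013 m and y of eyepiece in the frame of build_rack between 0.018 and 0.048 m) or (y of slip_eyepiece in the frame of strip_rack between -0.119 and -0.079 m and y of eyepiece in the frame of build_rack between 0.084 and 0.114 m)) and x of condenser_axis in the frame of build_rack between -0.015 and 0.015 m and z of condenser_axis in the frame of build_rack between 0.008 and 0.016 m and ((y of slip_condenser in the frame of strip_rack between 0.079 and 0.119 m and y of condenser_axis in the frame of build_rack between -0.114 and -0.084 m) or (y of slip_condenser in the frame of strip_rack between 0.013 and 0.053 m and y of condenser_axis in the frame of build_rack between -0.048 and -0.018 m) or (y of slip_condenser in the frame of strip_rack between -0.053 and -0.013 m and y of condenser_axis in the frame of build_rack between 0.018 and 0.048 m) or (y of slip_condenser in the frame of strip_rack between -0.119 and -0.079 m and y of condenser_axis in the frame of build_rack between 0.084 and 0.114 m))); the robot touches nothing.
It fails at once if a part is tipped over (by more than 0.6 rad) (angle between any of objective_short, objective_long, eyepiece, condenser_axis's own z axis and vertical above 0.6 rad).
It also fails if it takes over 104 s, if anything falls off the work surface, if the arm or the gripper's body presses on something with over 40 N, if the wrist force passes 120 N, or if a joint passes its speed limit or range.

## Robot

A 6-joint arm with a two-finger parallel gripper is mounted at the origin on a cart in front of the work surface, level with it; the furniture and walls round the work are solid. World frame = base frame: x ahead of the robot, y to its left, z up, the work surface at z = 0. Lengths are in mm, angles in degrees, forces in N, time in s.
With the tool pointing down it reaches from about 325 to 925 mm from the base axis. Payload 3.1 kg.
Tool frame: the origin (TCP) lies at the very end of the fingers, on their centre line; the grasp point (between the pads) lies 19 mm behind it; z points along the fingers, y is the line along which they close (so a half turn about z gives the same grasp; the last joint's range is limited). The gripper opens to 85 mm and grips with 20 to 120 N. Pads are 22 mm wide; open, the fingers measure 114 mm over their backs; the gripper's body (76 mm by 85 mm) begins 54 mm behind the grasp point. The pads swing forward as they close: fully open they stand 13 mm farther back than shut.
Start: joints at [58.316, 12.427, 92.441, -0, 75.132, -6.429], TCP at [266.648, 565.277, 201] pointing down, gripper open.
Joint ranges: [-157.48, 157.48], [-44.54, 120.13], [17.64, 146.25], [-64.5, 244.5], [7.68, 150.69], [-147.95, 147.95]. Speed limits (degrees/s): [159.86, 159.86, 180, 180, 180, 180].

## Interface

Orientations are given as [roll, pitch, yaw] about the fixed x, y, z axes, in that order (R = Rz(yaw) Ry(pitch) Rx(roll)).
In Python, from cell import readout, cams, ticket gives the robot as it stands.
- The arm moves only by the tool drive_tool, never from a script. Its argument "increments" is a list of rows, each a list of 7 numbers: the turn, a rotation vector about the tool's x, y, z in rad, then the shift along the tool's x, y, z in m, then the opening, from 0 (shut) to 1 (fully open). In form: [[wx, wy, wz, tx, ty, tz, claw], ...]. A call has 1 to 8 rows; each row shifts and turns the commanded pose from where the row before left it, along the tool's axes as they then stand; what a row does not reach is not made up. A row lasts 1/8 s, in which the tool goes at most 62.5 mm and 10.7 degrees, less where a joint would pass 70% of its speed; a pose out of reach is approached as far as the arm can. A call with a gripper value outside its range is refused whole. The fingers move at their own pace and stop on an object; "newtons" is the grip in N (left out, the last holds). Time passes only in rows, so rows that do not move let the fingers close. It gives the time, the measured TCP pose, the force, the opening and the grip force at its end, in the units of the state.
- readout.observe(): the state, without advancing time (a new reading comes with each control period).
- cams.capture(name): name is "scene" or "top"; returns (picture, depth): 400x640x3 uint8, blue, green, red; 400x640 float32, mm along the optical axis (not along the pixel's ray), 0 where there is no reading.
- cams.camera_params(name): a dict with "fx", "fy", "cx", "cy" (pixels), "R" (3x3) and "t" (3): a world point X has camera coordinates R X + t. Camera axes: x right, y down, z forward; pixel columns grow to the right and rows downward; lengths in mm; the calibration is good to about 2 mm. A picture is of the moment at which its call begins. camera_params takes no time and is no camera call.
- ticket.finish_job(): hands the job in; it is judged then, once.
Trained networks look in the newest picture that a camera, given by its name, has taken for a name from the list of things; names that differ only in an ending like _2 or _b are one class to them, and where a whole thing is asked for, a point or a joint stands for the part that bears it (a point fixed in the world has none). Each returns a list of dicts, best first, with "p" (0 to 1); they miss things now and then, are a little off and sometimes report something else, mostly with a low value. They report only what shows in the picture. A call takes as long as a camera call. They do not tell look-alikes from the thing itself.
- cams.boxes_of(label, camera): "position" ([column, row] in pixels, amid what is visible of it).
The state is a dict: "t": time; "qpos": joint angles; "qd": joint speeds; "tau": joint torques, N m; "eef_pos": TCP position; "tcp_rot": TCP orientation; "contact_force": force on the tool from outside, world axes, zero at the start; "ft_torque": the same for the moment, N m; "gripper_width": opening from 0.0 (shut) to 1.0 (fully open); "finger_force": force on a finger pad.
Only numpy, scipy, OpenCV 4.12 (cv2) and the standard library are available. Lean on these libraries where they do the work, as an engineer would, in place of code of your own. Each camera call takes 0.05 s, during which the arm holds its last target. There are 200 camera calls.

## Working session

There is one attempt and no reset: what is moved stays moved. The work goes in short steps, Python scripts to look and compute and a tool call to move; the robot and the scene stay as the last step left them, time stands still between calls to the robot, and variables do not carry over. Pictures are saved under pics/ and viewed, at most 14 in all, crops included, and the job is handed in when it is done.

Besides the shell and the picture viewer there is one more tool, called after "Request:" by a JSON object that holds its "api" and its "payload". drive_tool: Moves the arm, as the interface text tells. Its arguments: {"type":"object","properties":{"increments":{"type":"array","items":{"type":"array","items":{"type":"number"}}},"newtons":{"type":"number"}},"required":["increments"]}

```bash
mkdir -p pics; cat > h.py <<'E'
import numpy as np, cv2
from cell import readout, cams, ticket
def w(cam,u,v,z):
    """pixel -> world on plane z (mm)"""
    P=cams.camera_params(cam);R=np.array(P['R']);t=np.array(P['t'])
    d=R.T@np.array([(u-P['cx'])/P['fx'],(v-P['cy'])/P['fy'],1]);o=-R.T@t
    return o+d*(z-o[2])/d[2]
def wd(cam,u,v,D):
    P=cams.camera_params(cam);R=np.array(P['R']);t=np.array(P['t'])
    return R.T@(D*np.array([(u-P['cx'])/P['fx'],(v-P['cy'])/P['fy'],1])-t)
E
python3 - <<'E'
from h import *
for c in ('top','scene'):
    im,d=cams.capture(c);cv2.imwrite(f'pics/{c}0.png',im);np.save(c+'d.npy',d)
    P=cams.camera_params(c);print(c,np.round(-np.array(P['R']).T@P['t']),P['fx'])
    for n in ['strip_rack','build_rack','objective_short','objective_long','eyepiece','condenser_axis']:
        for r in cams.boxes_of(n,c)[:4]:
            u,v=r['position'];D=d[int(v),int(u)]
            print(n,round(r['p'],2),np.round([u,v]),np.round(wd(c,u,v,D)))
print(readout.observe())
E
```

```text
top [ 476.   -2. 1061.] 389.1412257440253
strip_rack 0.65 [218. 250.] [432. 253.   9.]
build_rack 0.77 [378. 219.] [ 520. -176.   11.]
objective_short 0.4 [207. 236.] [468. 275.  43.]
objective_long 0.48 [253. 177.] [622. 158.  60.]
condenser_axis 0.89 [243. 200.] [562. 184.  43.]
condenser_axis 0.85 [218. 131.] [751. 259.  36.]
condenser_axis 0.75 [325. 265.] [397. -32.  32.]
condenser_axis 0.67 [268. 137.] [735. 126.  36.]
scene [-14. 653. 453.] 440.75987559914483
strip_rack 0.86 [269. 287.] [445. 294.  11.]
build_rack 0.96 [398. 188.] [ 511. -163.   13.]
objective_short 0.7 [268. 265.] [462. 280.  39.]
objective_long 0.54 [262. 206.] [620. 163.  46.]
eyepiece 0.82 [268. 244.] [512. 238.  37.]
eyepiece 0.54 [264. 257.] [511. 249.  15.]
condenser_axis 0.94 [313. 201.] [590.  45.  27.]
condenser_axis 0.77 [236. 193.] [728. 147.  34.]
condenser_axis 0.73 [402. 221.] [398. -11.  28.]
condenser_axis 0.71 [267. 223.] [560. 200.  45.]
{'t': 0.7, 'qpos': array([ 5.83167419e+01,  1.24213117e+01,  9.24374561e+01, -2.87439687e-03,
        7.51326192e+01, -6.42987294e+00]), 'qd': array([-0.06249334, -0.04099322, -0.02945976,  0.0144847 ,  0.03213348,
        0.05756163]), 'tau': array([ 1.14120567e-04, -3.96741450e+01, -3.04163074e+01, -1.46989469e-04,
        6.06440299e-04,  7.01532997e-06]), 'eef_pos': array([266.67196825, 565.30685709, 201.09930997]), 'tcp_rot': array([1.79991752e+02, 3.72535254e-03, 1.54747352e+02]), 'contact_force': array([-0.00097126, -0.03231326, -0.05264132]), 'ft_torque': array([-0.02654935,  0.00033899, -0.05002509]), 'finger_force': 0.0, 'gripper_width': 0.9998740580313921}
```

```bash
python3 - <<'E'
import cv2
a=cv2.imread('pics/top0.png')[100:340,150:450];cv2.imwrite('pics/t1.png',cv2.resize(a,None,fx=2.5,fy=2.5,interpolation=3))
a=cv2.imread('pics/scene0.png')[130:350,190:490];cv2.imwrite('pics/s1.png',cv2.resize(a,None,fx=2.6,fy=2.6,interpolation=3))
E
```

```text
(no output)
```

View pics/t1.png

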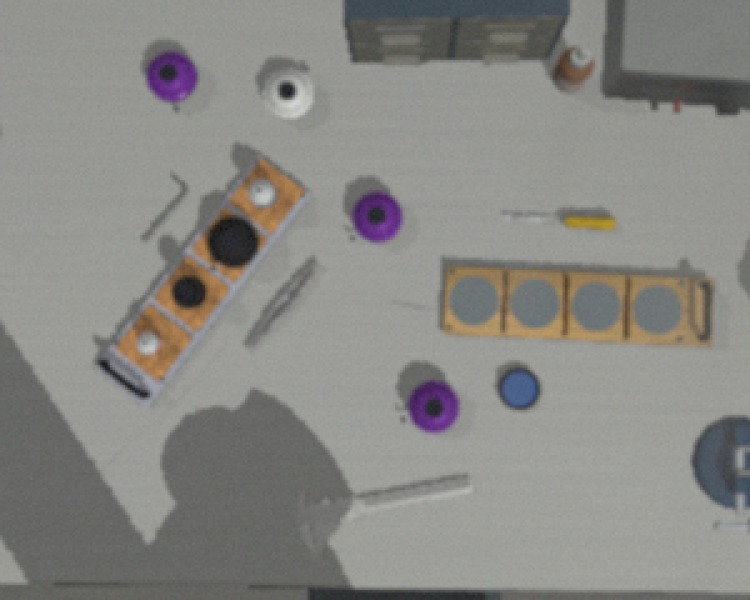

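View pics/s1.png

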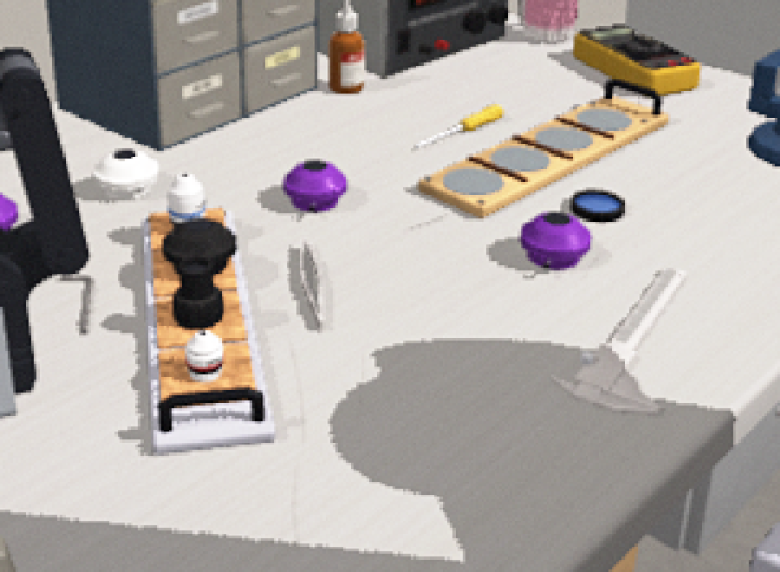

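The strip rack, counting from its handle (top px ~(200,250)), holds:
- short objective at ~(209,237)
- eyepiece at ~(226,216)
- condenser at ~(243,196)
- long objective at ~(255,177)

There are five domes: purple at (219,131), (301,186) and (323,263), white at (265,137), and black at (243,196). Only the black one, which stands on the rack, fits the condenser. The wooden rack's handle is at its right end, (431,224), with pads at columns 340 to 413.

```bash
cat > m.py <<'E'
from h import *
im=cv2.imread('pics/top0.png');d=np.load('topd.npy');hsv=cv2.cvtColor(im,cv2.COLOR_BGR2HSV)
H,S,V=cv2.split(hsv)
def big(m,x0,x1,y0,y1):
    z=np.zeros_like(m,np.uint8);z[y0:y1,x0:x1]=m[y0:y1,x0:x1];return z
def rect(mask,z):
    pts=np.argwhere(mask)[:,::-1]
    W=np.array([w('top',u,v,z)[:2] for u,v in pts],np.float32)
    return cv2.minAreaRect(W)
tan=((H>5)&(H<28)&(S>70)).astype(np.uint8)
cork=cv2.morphologyEx(big(tan,185,275,160,265),cv2.MORPH_OPEN,np.ones((2,2)))
print('cork',rect(cork,14))
wood=cv2.morphologyEx(big(tan,320,440,195,245),cv2.MORPH_OPEN,np.ones((2,2)))
print('wood',rect(wood,12))
pad=big(((S<60)&(V>60)&(V<140)).astype(np.uint8),328,424,208,236)
pad=cv2.morphologyEx(pad,cv2.MORPH_OPEN,np.ones((5,5)))
n,_,st,c=cv2.connectedComponentsWithStats(pad)
for i in range(1,n):
    if st[i,4]>100: print('pad',np.round(c[i],1),st[i],np.round(w('top',*c[i],12),1))
# parts from depth
vv,uu=np.mgrid[160:265,185:275]
P=np.array([wd('top',u,v,d[v,u]) for u,v in zip(uu.ravel(),vv.ravel()) if d[v,u]>0])
for n,cen,zmin in [('short',(468,275),22),('eye',(512,235),22),('cond',(562,190),24),('long',(622,158),22)]:
    q=P[(np.hypot(P[:,0]-cen[0],P[:,1]-cen[1])<31)&(P[:,2]>zmin)]
    print(n,len(q),'mid',(q.min(0)+q.max(0)).round(1)/2,'ext',np.ptp(q,0).round(),'mean',q.mean(0).round(1), 'top',q[q[:,2]>q[:,2].max()-6].mean(0).round(1))
E
python3 m.py
```

```text
cork ((544.388427734375, 211.82662963867188), (60.286155700683594, 257.2870178222656), 53.92400360107422)
wood ((509.7825927734375, -180.2056427001953), (280.1523132324219, 72.35647583007812), 88.05684661865234)
pad [339.  219.6] [330 210  19  20 310] [516.9 -69.4  12. ]
pad [363.5 220.8] [354 212  20  19 307] [ 514.5 -135.6   12. ]
pad [388.1 222.1] [379 213  19  19 302] [ 512.  -201.7   12. ]
pad [412.6 223.3] [403 214  20  20 318] [ 509.5 -267.8   12. ]Traceback (most recent call last):
  File "m.py", line 22, in <module>
    P=np.array([wd('top',u,v,d[v,u]) for u,v in zip(uu.ravel(),vv.ravel()) if d[v,u]>0])
                ~~^^^^^^^^^^^^^^^^^^
  File "h.py", line 9, in wd
    P=cams.camera_params(cam);R=np.array(P['R']);t=np.array(P['t'])
ValueError: time passes only in moves, steps and waits
```

```bash
sed -i 's/^def w(/import functools\nclass C:\n    camera_params=staticmethod(functools.lru_cache(None)(cams.camera_params))\ndef w(/; s/P=cams\.camera_params/P=C.camera_params/' h.py; python3 m.py | tail -4
```

```text
short 71 mid [466.95 273.85  35.2 ] ext [24. 22. 21.] mean [467.5 272.7  38.2] top [467.3 275.1  42.5]
eye 145 mid [521.65 233.7   41.4 ] ext [32. 30. 38.] mean [520.8 231.8  42.1] top [521.5 235.2  56.3]
cond 285 mid [569.1  189.45  40.6 ] ext [47. 55. 28.] mean [569.5 187.7  43.2] top [575.4 189.   50. ]
long 111 mid [617.45 160.2   44.1 ] ext [47. 33. 43.] mean [623.9 156.7  49.9] top [626.7 158.   61.6]
```

```bash
cat > plan.py <<'E'
import sys
from h import *
# args: x y z yaw rows claw ; repeated
s=readout.observe();p=np.array(s['eef_pos']);y=s['tcp_rot'][2]
print(round(s['t'],2),p.round(1),np.round(s['tcp_rot'],2),round(s['gripper_width'],2),s['finger_force'],np.round(s['contact_force'],1))
a=[float(v) for v in sys.argv[1:]]
for i in range(0,len(a),6):
    x1,y1,z1,yaw,n,c=a[i:i+6];n=int(n);g=np.array([x1,y1,z1]);dy=(yaw-y+180)%360-180
    rows=[]
    for k in range(n):
        th=np.radians(y+dy*k/n);D=(g-p)/n/1000
        rows.append([0,0,round(-np.radians(dy)/n,4),round(D[0]*np.cos(th)+D[1]*np.sin(th),4),round(D[0]*np.sin(th)-D[1]*np.cos(th),4),round(-D[2],4),c])
    print(rows);p=g;y=yaw
E
python3 plan.py 467 274 100 143.9 8 0.8 467 274 16 143.9 4 0.8
```

```text
0.7 [266.7 565.3 201.1] [179.99   0.   154.75] 1.0 0.0 [-0.  -0.  -0.1]
[[0, 0, np.float64(0.0237), np.float64(-0.0382), np.float64(-0.0223), np.float64(0.0126), 0.8], [0, 0, np.float64(0.0237), np.float64(-0.0387), np.float64(-0.0213), np.float64(0.0126), 0.8], [0, 0, np.float64(0.0237), np.float64(-0.0392), np.float64(-0.0204), np.float64(0.0126), 0.8], [0, 0, np.float64(0.0237), np.float64(-0.0397), np.float64(-0.0195), np.float64(0.0126), 0.8], [0, 0, np.float64(0.0237), np.float64(-0.0401), np.float64(-0.0185), np.float64(0.0126), 0.8], [0, 0, np.float64(0.0237), np.float64(-0.0405), np.float64(-0.0176), np.float64(0.0126), 0.8], [0, 0, np.float64(0.0237), np.float64(-0.0409), np.float64(-0.0166), np.float64(0.0126), 0.8], [0, 0, np.float64(0.0237), np.float64(-0.0413), np.float64(-0.0156), np.float64(0.0126), 0.8]]
[[0, 0, np.float64(-0.0), np.float64(0.0), np.float64(0.0), np.float64(0.021), 0.8], [0, 0, np.float64(-0.0), np.float64(0.0), np.float64(0.0), np.float64(0.021), 0.8], [0, 0, np.float64(-0.0), np.float64(0.0), np.float64(0.0), np.float64(0.021), 0.8], [0, 0, np.float64(-0.0), np.float64(0.0), np.float64(0.0), np.float64(0.021), 0.8]]
```

Request:
{"api": "drive_tool", "payload": {"increments": [[0, 0, 0.0237, -0.0382, -0.0223, 0.0126, 0.8], [0, 0, 0.0237, -0.0387, -0.0213, 0.0126, 0.8], [0, 0, 0.0237, -0.0392, -0.0204, 0.0126, 0.8], [0, 0, 0.0237, -0.0397, -0.0195, 0.0126, 0.8], [0, 0, 0.0237, -0.0401, -0.0185, 0.0126, 0.8], [0, 0, 0.0237, -0.0405, -0.0176, 0.0126, 0.8], [0, 0, 0.0237, -0.0409, -0.0166, 0.0126, 0.8], [0, 0, 0.0237, -0.0413, -0.0156, 0.0126, 0.8]], "newtons": 35}}

```text
t: 1.7
eef_pos: [467.9, 272.9, 100.2]
tcp_rot: [180.0, 0.0, 143.8]
contact_force: [-0.3, 0.4, -0.6]
gripper_width: 0.796
finger_force: 0.0
```

Request:
{"api": "drive_tool", "payload": {"increments": [[0, 0, 0, 0, 0, 0, 0.8], [0, 0, 0, 0, 0, 0, 0.8]]}}

```text
t: 1.95
eef_pos: [466.9, 274.3, 100.4]
tcp_rot: [180.0, -0.0, 143.8]
contact_force: [-0.1, -0.0, 0.0]
gripper_width: 0.804
finger_force: 0.0
```

```bash
sed -i 's/rows.append(\[\(.*\)\])$/rows.append([float(v) for v in [\1]])/' plan.py; python3 plan.py 467 274 16 143.9 5 0.8 
python3 - <<'E'
from h import *
im,d=cams.capture('scene');a=im[200:330,200:360];cv2.imwrite('pics/s2.png',cv2.resize(a,None,fx=4,fy=4,interpolation=3))
E
```

```text
1.95 [466.9 274.3 100.4] [ 1.7998e+02 -2.0000e-02  1.4385e+02] 0.8 0.0 [-0.1 -0.   0. ]
[[0.0, 0.0, -0.0002, -0.0, -0.0, 0.0169, 0.8], [0.0, 0.0, -0.0002, -0.0, -0.0, 0.0169, 0.8], [0.0, 0.0, -0.0002, -0.0, -0.0, 0.0169, 0.8], [0.0, 0.0, -0.0002, -0.0, -0.0, 0.0169, 0.8], [0.0, 0.0, -0.0002, -0.0, -0.0, 0.0169, 0.8]]
```

View pics/s2.png

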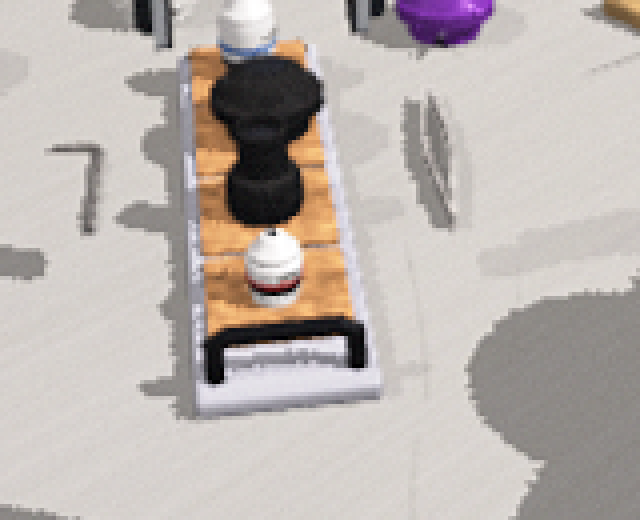

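The crop confirms the black dome (267,225) on the rack as the condenser. The short objective (268,265) sits centred between the open fingers, so I'm descending.

Request:
{"api": "drive_tool", "payload": {"increments": [[0, 0, 0, 0, 0, 0.021, 0.8], [0, 0, 0, 0, 0, 0.021, 0.8], [0, 0, 0, 0, 0, 0.021, 0.8], [0, 0, 0, 0, 0, 0.015, 0.8], [0, 0, 0, 0, 0, 0.006, 0.8], [0, 0, 0, 0, 0, 0, 0.8], [0, 0, 0, 0, 0, 0, 0], [0, 0, 0, 0, 0, 0, 0]]}}

```text
t: 3.0
eef_pos: [467.6, 274.4, 17.0]
tcp_rot: [179.9, 0.0, 143.9]
contact_force: [0.2, 0.4, 0.5]
gripper_width: 0.381
finger_force: 0.0
```

Request:
{"api": "drive_tool", "payload": {"increments": [[0, 0, 0, 0, 0, 0, 0], [0, 0, 0, 0, 0, 0, 0], [0, 0, 0, 0, 0, 0, 0]]}}

```text
t: 3.38
eef_pos: [467.0, 274.0, 16.3]
tcp_rot: [180.0, 0.0, 143.9]
contact_force: [0.6, 0.2, -0.7]
gripper_width: -0.0
finger_force: 0.0
```

Request:
{"api": "drive_tool", "payload": {"increments": [[0, 0, 0, 0, 0, 0, 0], [0, 0, 0, 0, 0, -0.01, 0], [0, 0, 0, 0, 0, -0.02, 0], [0, 0, 0, 0, 0, -0.03, 0], [0, 0, 0, 0, 0, -0.03, 0], [0, 0, 0, 0, 0, -0.01, 0], [0, 0, 0, 0, 0, 0, 0]]}}

```text
t: 4.25
eef_pos: [467.5, 274.3, 117.0]
tcp_rot: [179.9, 0.1, 143.9]
contact_force: [-0.7, 0.5, -0.3]
gripper_width: -0.003
finger_force: 0.0
```

```bash
python3 plan.py 517 -69 116 87.9 12 0  517 -69 15 87.9 6 0
```

```text
4.25 [467.5 274.3 117. ] [1.7991e+02 6.0000e-02 1.4389e+02] -0.0 0.0 [-0.7  0.5 -0.3]
[[0.0, 0.0, 0.0814, -0.0202, -0.0207, 0.0001, 0.0], [0.0, 0.0, 0.0814, -0.0218, -0.019, 0.0001, 0.0], [0.0, 0.0, 0.0814, -0.0233, -0.0171, 0.0001, 0.0], [0.0, 0.0, 0.0814, -0.0246, -0.0152, 0.0001, 0.0], [0.0, 0.0, 0.0814, -0.0258, -0.0131, 0.0001, 0.0], [0.0, 0.0, 0.0814, -0.0267, -0.011, 0.0001, 0.0], [0.0, 0.0, 0.0814, -0.0275, -0.0088, 0.0001, 0.0], [0.0, 0.0, 0.0814, -0.0282, -0.0065, 0.0001, 0.0], [0.0, 0.0, 0.0814, -0.0286, -0.0042, 0.0001, 0.0], [0.0, 0.0, 0.0814, -0.0288, -0.0019, 0.0001, 0.0], [0.0, 0.0, 0.0814, -0.0289, 0.0005, 0.0001, 0.0], [0.0, 0.0, 0.0814, -0.0288, 0.0028, 0.0001, 0.0]]
[[0.0, 0.0, -0.0, 0.0, 0.0, 0.0168, 0.0], [0.0, 0.0, -0.0, 0.0, 0.0, 0.0168, 0.0], [0.0, 0.0, -0.0, 0.0, 0.0, 0.0168, 0.0], [0.0, 0.0, -0.0, 0.0, 0.0, 0.0168, 0.0], [0.0, 0.0, -0.0, 0.0, 0.0, 0.0168, 0.0], [0.0, 0.0, -0.0, 0.0, 0.0, 0.0168, 0.0]]
```

The fingers shut on nothing, so I'll look.

```bash
python3 - <<'E'
from h import *
im,d=cams.capture('scene');cv2.imwrite('pics/sx.png',im);im2,d2=cams.capture('top');cv2.imwrite('pics/tx.png',im2);np.save('tdx.npy',d2);np.save('sdx.npy',d)
a=cv2.resize(im[170:330,190:350],(600,600),interpolation=3)
cv2.imwrite('pics/s3.png',a)
E
```

```text
(no output)
```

View pics/s3.png

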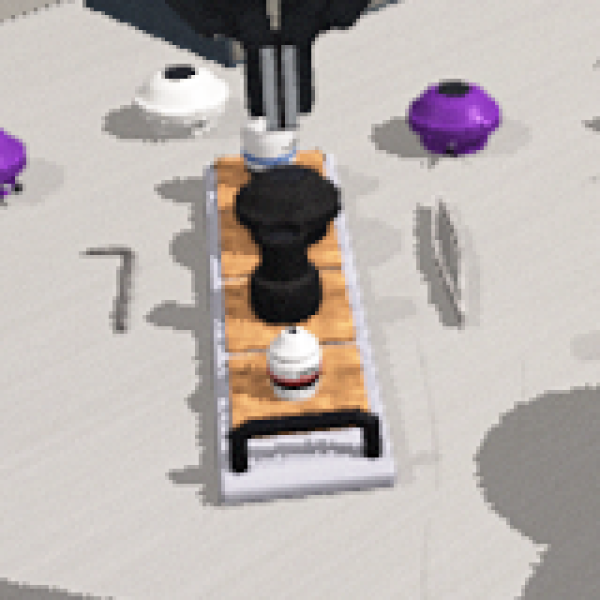

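```bash
python3 - <<'E'
from h import *
for c in('scene','top'):
    P=C.camera_params(c)
    for X in [(467,274,117),(467,274,44),(467,274,14)]:
        q=np.array(P['R'])@X+P['t'];print(c,X,(P['fx']*q[0]/q[2]+P['cx']).round(1),(P['fy']*q[1]/q[2]+P['cy']).round(1))
im=cv2.imread('pics/sx.png');d=np.load('sdx.npy')
for n,m in [('white',(im.min(2)>190)&(d<1e9))]:
    pass
for v in range(250,282,3): print(v,[int(x) for x in d[v,258:280:3]])
for v in (262,270): print([np.round(wd('scene',u,v,d[v,u])).tolist() for u in (264,268,272)])
im=cv2.imread('pics/tx.png');cv2.imwrite('pics/t3.png',cv2.resize(im[150:270,170:290],(600,600),interpolation=3))
E
```

```text
scene (467, 274, 117) 266.2 220.1
scene (467, 274, 44) 268.4 259.0
scene (467, 274, 14) 269.3 274.1
top (467, 274, 117) 199.4 236.7
top (467, 274, 44) 207.6 236.5
top (467, 274, 14) 210.7 236.5
250 [780, 777, 778, 776, 780, 785, 801, 800]
253 [786, 778, 778, 780, 781, 787, 791, 793]
256 [782, 782, 782, 785, 786, 782, 782, 784]
259 [773, 769, 722, 720, 725, 734, 774, 774]
262 [768, 770, 721, 720, 720, 723, 768, 766]
265 [757, 722, 720, 719, 719, 726, 757, 760]
268 [750, 728, 721, 721, 721, 723, 750, 750]
271 [742, 741, 724, 722, 722, 727, 742, 742]
274 [737, 734, 729, 726, 729, 735, 734, 732]
277 [726, 729, 726, 727, 728, 726, 728, 726]
280 [719, 718, 688, 689, 687, 687, 689, 688]
[[469.0, 282.0, 41.0], [462.0, 279.0, 43.0], [460.0, 272.0, 40.0]]
[[466.0, 285.0, 28.0], [460.0, 282.0, 30.0], [458.0, 275.0, 27.0]]
```

View pics/t3.png

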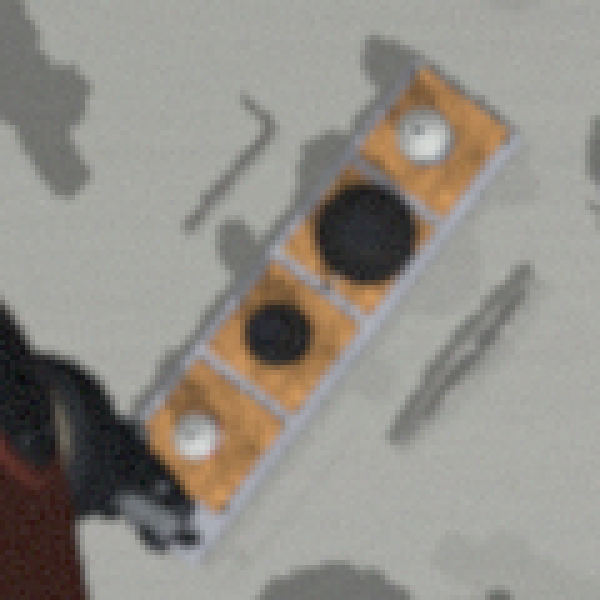

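```bash
python3 - <<'E'
from h import *
dt=np.load('tdx.npy');ds=np.load('sdx.npy')
print('scene tip'); 
for u,v in [(264,202),(266,203),(267,200),(266,196),(262,198)]: print(u,v,wd('scene',u,v,ds[v,u]).round(),w('scene',u,v,117).round())
print('top tip')
for u,v in [(207,257),(205,256),(200,253),(202,254),(208,255),(198,250)]: print(u,v,wd('top',u,v,dt[v,u]).round(),w('top',u,v,117).round())
s=readout.observe();print(s['qpos'],s['eef_pos'])
E
```

```text
scene tip
264 202 [460. 282. 154.] [519. 236. 117.]
266 203 [457. 280. 153.] [513. 236. 117.]
267 200 [456. 279. 158.] [521. 227. 117.]
266 196 [459. 278. 163.] [534. 218. 117.]
262 198 [461. 284. 161.] [533. 228. 117.]
top tip
207 257 [413. 278.  28.] [419. 254. 117.]
205 256 [416. 281.  35.] [421. 259. 117.]
200 253 [434. 234. 246.] [428. 271. 117.]
202 254 [432. 231. 241.] [426. 266. 117.]
208 255 [418. 280.  10.] [423. 252. 117.]
198 250 [441. 237. 249.] [435. 276. 117.]
[ 2.29805916e+01  7.51192652e+00  1.07949265e+02 -2.22605182e-03
  6.46609028e+01 -3.08986760e+01] [465.99221273 273.63722237 115.00843274]
```

```bash
python3 - <<'E'
from h import *
ds=np.load('sdx.npy')
for u in (258,261,263,265,267,269,271):
    print(u,[(v,wd('scene',u,v,ds[v,u]).round().tolist()) for v in range(186,212,2)if np.hypot(*(wd('scene',u,v,ds[v,u])[:2]-[466,274]))<30])
E
```

```text
258 [(186, [467.0, 286.0, 180.0]), (188, [468.0, 285.0, 176.0]), (190, [468.0, 285.0, 173.0]), (192, [467.0, 287.0, 170.0]), (194, [470.0, 284.0, 165.0]), (196, [468.0, 286.0, 163.0]), (198, [468.0, 286.0, 160.0]), (200, [469.0, 286.0, 156.0])]
261 [(186, [461.0, 285.0, 181.0]), (188, [461.0, 285.0, 178.0]), (190, [461.0, 285.0, 175.0]), (192, [461.0, 285.0, 172.0]), (194, [463.0, 284.0, 167.0]), (196, [463.0, 285.0, 164.0]), (198, [462.0, 285.0, 161.0]), (200, [461.0, 286.0, 159.0]), (202, [462.0, 286.0, 155.0]), (204, [462.0, 286.0, 151.0])]
263 [(186, [460.0, 282.0, 181.0]), (188, [459.0, 283.0, 178.0]), (190, [461.0, 281.0, 174.0]), (192, [459.0, 283.0, 171.0]), (194, [460.0, 283.0, 168.0]), (196, [461.0, 282.0, 164.0]), (198, [461.0, 282.0, 160.0]), (200, [460.0, 283.0, 158.0]), (202, [461.0, 283.0, 154.0]), (204, [463.0, 281.0, 149.0])]
265 [(186, [456.0, 281.0, 182.0]), (188, [456.0, 281.0, 179.0]), (190, [459.0, 279.0, 173.0]), (192, [457.0, 281.0, 171.0]), (194, [458.0, 281.0, 168.0]), (196, [459.0, 280.0, 164.0]), (198, [458.0, 281.0, 161.0]), (200, [457.0, 282.0, 158.0]), (202, [459.0, 281.0, 154.0]), (204, [461.0, 279.0, 149.0])]
267 [(186, [455.0, 278.0, 181.0]), (188, [456.0, 277.0, 177.0]), (190, [455.0, 278.0, 174.0]), (192, [458.0, 277.0, 170.0]), (194, [456.0, 278.0, 168.0]), (196, [457.0, 277.0, 163.0]), (198, [456.0, 278.0, 161.0]), (200, [456.0, 279.0, 158.0]), (202, [457.0, 278.0, 154.0])]
269 [(186, [458.0, 272.0, 178.0]), (188, [458.0, 272.0, 175.0]), (190, [458.0, 273.0, 172.0]), (192, [456.0, 274.0, 169.0]), (194, [458.0, 273.0, 165.0]), (196, [458.0, 273.0, 162.0]), (198, [460.0, 272.0, 157.0])]
271 [(186, [456.0, 270.0, 178.0]), (188, [455.0, 271.0, 175.0]), (190, [456.0, 270.0, 171.0]), (192, [457.0, 269.0, 167.0]), (194, [457.0, 270.0, 164.0]), (196, [457.0, 270.0, 161.0]), (198, [456.0, 271.0, 158.0])]
```

The fingertips are seen at z≈149 while the reported TCP is 116, with x and y in agreement. The real tips are therefore about 33 mm above the reported TCP, and the fingers closed above the 44 mm objective top. I'll re-approach lower and check the tip height near the part.

Request:
{"api": "drive_tool", "payload": {"increments": [[0, 0, 0, 0, 0, 0, 0.6], [0, 0, 0, 0, 0, 0, 0.6], [0, 0, 0, 0, 0, 0.03, 0.6], [0, 0, 0, 0, 0, 0.03, 0.6], [0, 0, 0, 0, 0, 0.03, 0.6], [0, 0, 0, 0, 0, 0.02, 0.6], [0, 0, 0, 0, 0, 0.005, 0.6], [0, 0, 0, 0, 0, 0, 0.6]]}}

```text
t: 5.35
eef_pos: [466.9, 274.1, 1.1]
tcp_rot: [-180.0, -0.0, 143.9]
contact_force: [0.3, 0.4, 0.4]
gripper_width: 0.602
finger_force: 0.0
```

```bash
python3 - <<'E'
from h import *
print(readout.observe()['eef_pos'])
im,d=cams.capture('scene');np.save('sdx.npy',d)
cv2.imwrite('pics/s4.png',cv2.resize(im[200:300,210:330],(720,600),interpolation=3))
E
```

```text
[466.87741623 274.05000192   1.09011748]
```

View pics/s4.png

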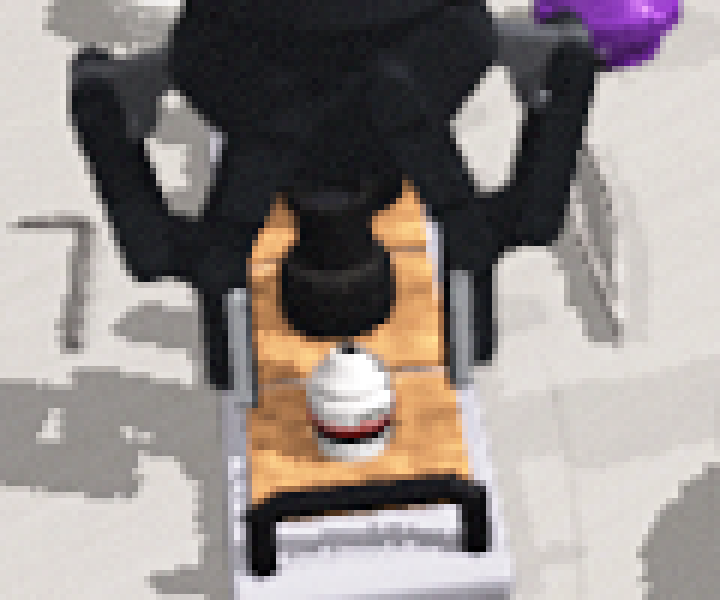

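Open fingertips show at about px (249,266) and (288,262), flanking the short objective (268,267) and still above the slip.

```bash
python3 - <<'E'
from h import *
d=np.load('sdx.npy')
for u in (247,250,287,290): print(u,[(v,wd('scene',u,v,d[v,u]).round().tolist()) for v in range(250,270,2)])
E
```

```text
247 [(250, [480.0, 305.0, 70.0]), (252, [482.0, 305.0, 65.0]), (254, [481.0, 306.0, 62.0]), (256, [484.0, 304.0, 57.0]), (258, [482.0, 305.0, 54.0]), (260, [482.0, 306.0, 51.0]), (262, [481.0, 307.0, 47.0]), (264, [482.0, 306.0, 43.0]), (266, [515.0, 284.0, 12.0]), (268, [510.0, 288.0, 12.0])]
250 [(250, [474.0, 304.0, 72.0]), (252, [476.0, 303.0, 67.0]), (254, [475.0, 304.0, 64.0]), (256, [477.0, 303.0, 59.0]), (258, [476.0, 304.0, 56.0]), (260, [476.0, 304.0, 52.0]), (262, [475.0, 305.0, 50.0]), (264, [475.0, 305.0, 46.0]), (266, [477.0, 304.0, 40.0]), (268, [506.0, 284.0, 12.0])]
287 [(250, [442.0, 255.0, 64.0]), (252, [441.0, 256.0, 61.0]), (254, [441.0, 256.0, 57.0]), (256, [440.0, 257.0, 54.0]), (258, [442.0, 256.0, 49.0]), (260, [442.0, 256.0, 45.0]), (262, [441.0, 257.0, 42.0]), (264, [471.0, 231.0, 11.0]), (266, [467.0, 234.0, 11.0]), (268, [461.0, 239.0, 12.0])]
290 [(250, [441.0, 249.0, 62.0]), (252, [441.0, 250.0, 58.0]), (254, [442.0, 248.0, 53.0]), (256, [442.0, 249.0, 50.0]), (258, [440.0, 251.0, 47.0]), (260, [486.0, 210.0, 2.0]), (262, [482.0, 214.0, 2.0]), (264, [477.0, 218.0, 2.0]), (266, [474.0, 221.0, 0.0]), (268, [469.0, 226.0, 1.0])]
```

Request:
{"api": "drive_tool", "payload": {"increments": [[0, 0, 0, 0, 0, 0.01, 0.6], [0, 0, 0, 0, 0, 0.007, 0.6], [0, 0, 0, 0, 0, 0, 0.6], [0, 0, 0, 0, 0, 0, 0], [0, 0, 0, 0, 0, 0, 0], [0, 0, 0, 0, 0, 0, 0], [0, 0, 0, 0, 0, 0, 0], [0, 0, 0, 0, 0, 0, 0]]}}

```text
t: 6.4
eef_pos: [467.2, 274.2, -15.4]
tcp_rot: [180.0, 0.0, 143.9]
contact_force: [-0.5, -0.5, 3.9]
gripper_width: 0.248
finger_force: 34.5
```

Request:
{"api": "drive_tool", "payload": {"increments": [[0, 0, 0, 0, 0, 0, 0], [0, 0, 0, 0, 0, -0.005, 0], [0, 0, 0, 0, 0, -0.01, 0]]}}

```text
t: 6.78
eef_pos: [466.0, 273.7, -1.3]
tcp_rot: [-179.9, -0.1, 143.9]
contact_force: [0.1, 0.4, -1.2]
gripper_width: 0.247
finger_force: 34.4
```

```bash
python3 plan.py 466 273.7 70 143.9 3 0  517 -69 70 87.9 11 0
```

```text
6.78 [466.  273.7  -1.3] [-1.7990e+02 -6.0000e-02  1.4388e+02] 0.25 34.35225885361433 [ 0.1  0.4 -1.2]
[[0.0, 0.0, -0.0001, -0.0, 0.0, -0.0238, 0.0], [0.0, 0.0, -0.0001, -0.0, 0.0, -0.0238, 0.0], [0.0, 0.0, -0.0001, -0.0, 0.0, -0.0238, 0.0]]
[[0.0, 0.0, 0.0889, -0.0221, -0.0224, -0.0, 0.0], [0.0, 0.0, 0.0889, -0.024, -0.0204, -0.0, 0.0], [0.0, 0.0, 0.0889, -0.0257, -0.0182, -0.0, 0.0], [0.0, 0.0, 0.0889, -0.0272, -0.0158, -0.0, 0.0], [0.0, 0.0, 0.0889, -0.0285, -0.0133, -0.0, 0.0], [0.0, 0.0, 0.0889, -0.0296, -0.0108, -0.0, 0.0], [0.0, 0.0, 0.0889, -0.0304, -0.0081, -0.0, 0.0], [0.0, 0.0, 0.0889, -0.031, -0.0054, -0.0, 0.0], [0.0, 0.0, 0.0889, -0.0314, -0.0026, -0.0, 0.0], [0.0, 0.0, 0.0889, -0.0315, 0.0002, -0.0, 0.0], [0.0, 0.0, 0.0889, -0.0314, 0.003, -0.0, 0.0]]
```

Request:
{"api": "drive_tool", "payload": {"increments": [[0, 0, 0, 0, 0, -0.024, 0], [0, 0, 0, 0, 0, -0.024, 0], [0, 0, 0, 0, 0, -0.024, 0], [0, 0, 0.0889, -0.0221, -0.0224, 0, 0], [0, 0, 0.0889, -0.024, -0.0204, 0, 0], [0, 0, 0.0889, -0.0257, -0.0182, 0, 0], [0, 0, 0.0889, -0.0272, -0.0158, 0, 0], [0, 0, 0.0889, -0.0285, -0.0133, 0, 0]]}}

```text
t: 7.78
eef_pos: [490.2, 117.4, 71.7]
tcp_rot: [180.0, 0.0, 118.2]
contact_force: [0.6, 0.6, -1.0]
gripper_width: 0.25
finger_force: 34.4
```

Request:
{"api": "drive_tool", "payload": {"increments": [[0, 0, 0.0889, -0.0296, -0.0108, 0, 0], [0, 0, 0.0889, -0.0304, -0.0081, 0, 0], [0, 0, 0.0889, -0.031, -0.0054, 0, 0], [0, 0, 0.0889, -0.0314, -0.0026, 0, 0], [0, 0, 0.0889, -0.0315, 0.0002, 0, 0], [0, 0, 0.0889, -0.0314, 0.003, 0, 0], [0, 0, 0, 0, 0, 0, 0], [0, 0, 0, 0, 0, 0, 0]]}}

```text
t: 8.78
eef_pos: [517.3, -68.1, 71.3]
tcp_rot: [-180.0, -0.0, 87.9]
contact_force: [0.0, -0.7, -1.6]
gripper_width: 0.246
finger_force: 34.4
```

```bash
python3 plan.py 517 -69 0 87.9 3 0  517 -69 -16.5 87.9 3 0
python3 - <<'E'
from h import *
im,d=cams.capture('scene');np.save('sdx.npy',d)
cv2.imwrite('pics/s5.png',cv2.resize(im[110:260,260:460],(800,600),interpolation=3))
E
```

```text
8.78 [517.3 -68.1  71.3] [-1.7998e+02 -3.0000e-02  8.7870e+01] 0.25 34.358510887250304 [ 0.  -0.7 -1.6]
[[0.0, 0.0, -0.0002, -0.0003, -0.0001, 0.0238, 0.0], [0.0, 0.0, -0.0002, -0.0003, -0.0001, 0.0238, 0.0], [0.0, 0.0, -0.0002, -0.0003, -0.0001, 0.0238, 0.0]]
[[0.0, 0.0, -0.0, 0.0, 0.0, 0.0055, 0.0], [0.0, 0.0, -0.0, 0.0, 0.0, 0.0055, 0.0], [0.0, 0.0, -0.0, 0.0, 0.0, 0.0055, 0.0]]
```

View pics/s5.png

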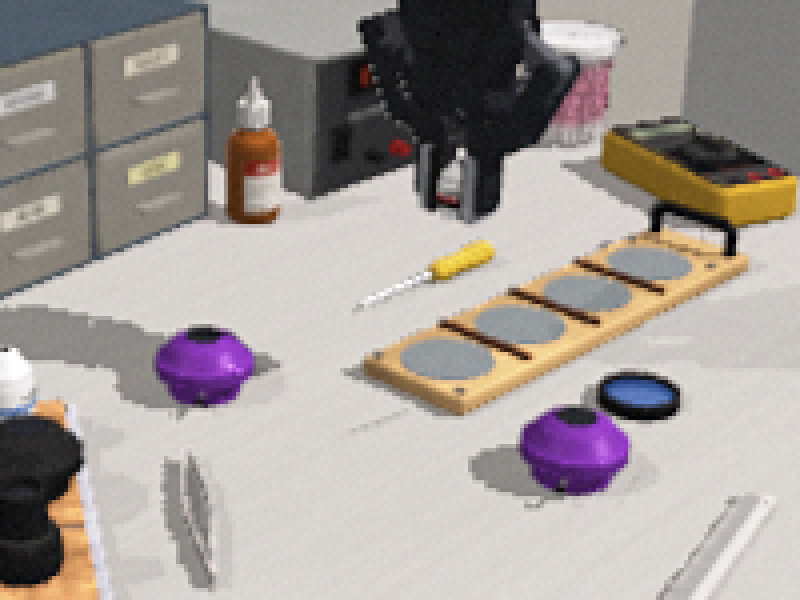

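The objective hangs upright between the fingers. Next I'll lower it onto the first pad, px ~(372,199).

Request:
{"api": "drive_tool", "payload": {"increments": [[0, 0, 0, -0.0009, 0, 0.025, 0], [0, 0, 0, 0, 0, 0.025, 0], [0, 0, 0, 0, 0, 0.02, 0], [0, 0, 0, 0, 0, 0.01, 0], [0, 0, 0, 0, 0, 0.004, 0], [0, 0, 0, 0, 0, 0.002, 0], [0, 0, 0, 0, 0, 0, 0]]}}

```text
t: 9.7
eef_pos: [518.2, -69.5, -14.2]
tcp_rot: [179.9, 0.0, 87.9]
contact_force: [0.5, -0.0, 0.1]
gripper_width: 0.249
finger_force: 34.4
```

Request:
{"api": "drive_tool", "payload": {"increments": [[0, 0, 0, 0, 0, 0.001, 0], [0, 0, 0, 0, 0, 0, 0]]}}

```text
t: 9.95
eef_pos: [517.8, -69.6, -15.5]
tcp_rot: [180.0, 0.0, 87.8]
contact_force: [0.0, -0.2, -0.7]
gripper_width: 0.245
finger_force: 34.4
```

Request:
{"api": "drive_tool", "payload": {"increments": [[0, 0, 0, 0, 0, 0.001, 0], [0, 0, 0, 0, 0, 0, 0]]}}

```text
t: 10.2
eef_pos: [517.5, -69.5, -16.9]
tcp_rot: [-180.0, -0.0, 87.8]
contact_force: [-0.9, -0.8, -0.2]
gripper_width: 0.246
finger_force: 34.4
```

Request:
{"api": "drive_tool", "payload": {"increments": [[0, 0, 0, 0, 0, 0.001, 0], [0, 0, 0, 0, 0, 0, 0]]}}

```text
t: 10.45
eef_pos: [517.7, -69.5, -17.4]
tcp_rot: [-180.0, 0.0, 87.9]
contact_force: [-0.8, -0.3, 4.0]
gripper_width: 0.248
finger_force: 34.7
```

Request:
{"api": "drive_tool", "payload": {"increments": [[0, 0, 0, 0, 0, 0, 0.45], [0, 0, 0, 0, 0, 0, 0.45], [0, 0, 0, 0, 0, 0, 0.45], [0, 0, 0, 0, 0, -0.02, 0.45], [0, 0, 0, 0, 0, -0.03, 0.6], [0, 0, 0, 0, 0, -0.035, 0.65], [0, 0, 0, 0, 0, 0, 0.65]]}}

```text
t: 11.32
eef_pos: [520.8, -70.3, 70.5]
tcp_rot: [179.6, 0.1, 87.9]
contact_force: [-0.2, 0.2, -0.1]
gripper_width: 0.648
finger_force: 0.0
```

```bash
python3 plan.py 520 233 68 143.9 10 0.65; python3 - <<'E'
from h import *
im,d=cams.capture('scene')
cv2.imwrite('pics/s6.png',cv2.resize(im[130:230,330:450],(720,600),interpolation=3))
E
```

```text
11.32 [520.8 -70.3  70.5] [1.7958e+02 1.0000e-01 8.7860e+01] 0.65 0.0 [-0.2  0.2 -0.1]
[[0.0, 0.0, -0.0978, 0.0303, -0.0012, 0.0003, 0.65], [0.0, 0.0, -0.0978, 0.0303, 0.0018, 0.0003, 0.65], [0.0, 0.0, -0.0978, 0.03, 0.0047, 0.0003, 0.65], [0.0, 0.0, -0.0978, 0.0294, 0.0076, 0.0003, 0.65], [0.0, 0.0, -0.0978, 0.0285, 0.0104, 0.0003, 0.65], [0.0, 0.0, -0.0978, 0.0273, 0.0132, 0.0003, 0.65], [0.0, 0.0, -0.0978, 0.0259, 0.0158, 0.0003, 0.65], [0.0, 0.0, -0.0978, 0.0242, 0.0182, 0.0003, 0.65], [0.0, 0.0, -0.0978, 0.0223, 0.0205, 0.0003, 0.65], [0.0, 0.0, -0.0978, 0.0202, 0.0226, 0.0003, 0.65]]
```

View pics/s6.png

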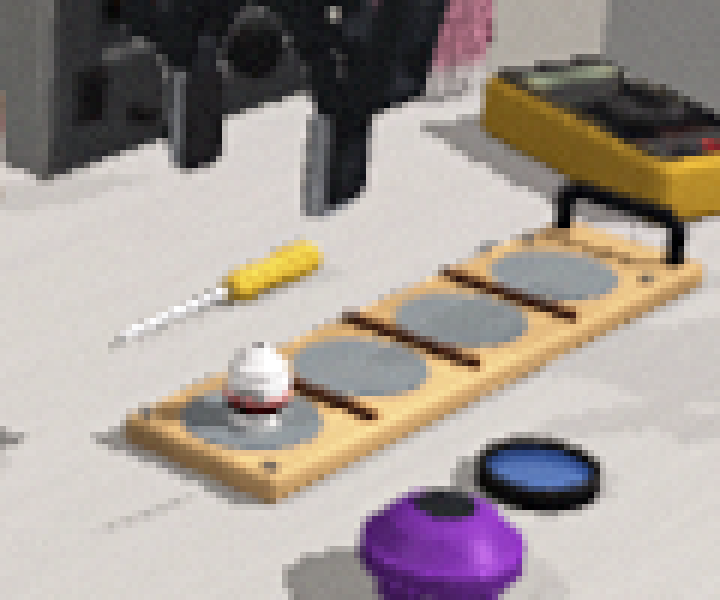

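The short objective stands upright, centred on its pad. Next is the eyepiece.

Request:
{"api": "drive_tool", "payload": {"increments": [[0, 0, -0.0978, 0.0303, -0.0012, 0, 0.65], [0, 0, -0.0978, 0.0303, 0.0018, 0, 0.65], [0, 0, -0.0978, 0.03, 0.0047, 0, 0.65], [0, 0, -0.0978, 0.0294, 0.0076, 0, 0.65], [0, 0, -0.0978, 0.0285, 0.0104, 0, 0.65], [0, 0, -0.0978, 0.0273, 0.0132, 0, 0.65], [0, 0, -0.0978, 0.0259, 0.0158, 0, 0.65], [0, 0, -0.0978, 0.0242, 0.0182, 0, 0.65]]}}

```text
t: 12.38
eef_pos: [515.3, 173.9, 65.0]
tcp_rot: [-179.8, -0.1, 132.9]
contact_force: [-0.0, -0.3, -0.4]
gripper_width: 0.649
finger_force: 0.0
```

Request:
{"api": "drive_tool", "payload": {"increments": [[0, 0, -0.0978, 0.0223, 0.0205, 0, 0.65], [0, 0, -0.0978, 0.0202, 0.0226, 0, 0.65], [0, 0, 0, 0, 0, 0, 0.65], [0, 0, 0, 0, 0, 0, 0.65], [0, 0, 0, 0, 0, 0, 0.65]]}}

```text
t: 13.0
eef_pos: [516.5, 232.7, 66.5]
tcp_rot: [-179.9, -0.0, 143.8]
contact_force: [0.6, -0.0, 0.6]
gripper_width: 0.644
finger_force: 0.0
```

```bash
python3 plan.py 520 233 20 143.9 2 0.65
```

```text
13.0 [516.5 232.7  66.5] [-1.7992e+02 -4.0000e-02  1.4380e+02] 0.64 0.0 [ 0.6 -0.   0.6]
[[0.0, 0.0, -0.0009, -0.0013, 0.0011, 0.0232, 0.65], [0.0, 0.0, -0.0009, -0.0013, 0.0011, 0.0232, 0.65]]
```

Request:
{"api": "drive_tool", "payload": {"increments": [[0, 0, 0, -0.0013, 0.0011, 0.022, 0.65], [0, 0, 0, -0.0013, 0.0011, 0.025, 0.65], [0, 0, 0, 0, 0, 0.02, 0.65], [0, 0, 0, 0, 0, 0.01, 0.65], [0, 0, 0, 0, 0, 0.003, 0.65], [0, 0, 0, 0, 0, 0, 0.65], [0, 0, 0, 0, 0, 0, 0.65]]}}

```text
t: 13.88
eef_pos: [521.2, 234.4, -11.8]
tcp_rot: [179.9, 0.1, 143.9]
contact_force: [0.9, 0.0, -0.1]
gripper_width: 0.648
finger_force: 0.0
```

Request:
{"api": "drive_tool", "payload": {"increments": [[0, 0, 0, 0, 0, 0.001, 0.65], [0, 0, 0, 0, 0, 0, 0], [0, 0, 0, 0, 0, 0, 0], [0, 0, 0, 0, 0, 0, 0], [0, 0, 0, 0, 0, 0, 0]]}}

```text
t: 14.5
eef_pos: [520.8, 234.3, -13.3]
tcp_rot: [180.0, 0.0, 143.9]
contact_force: [-1.1, 0.1, 3.5]
gripper_width: 0.359
finger_force: 34.9
```

Request:
{"api": "drive_tool", "payload": {"increments": [[0, 0, 0, 0, 0, -0.005, 0], [0, 0, 0, 0, 0, -0.015, 0], [0, 0, 0, 0, 0, -0.03, 0], [0, 0, 0, 0, 0, -0.03, 0], [0, 0, 0, 0, 0, 0, 0], [0, 0, 0, 0, 0, 0, 0]]}}

```text
t: 15.25
eef_pos: [519.7, 233.8, 65.6]
tcp_rot: [-180.0, -0.0, 143.9]
contact_force: [-1.2, 0.1, -2.0]
gripper_width: 0.358
finger_force: 34.7
```

```bash
python3 plan.py 514.5 -135.6 70 87.9 12 0
```

```text
15.25 [519.7 233.8  65.6] [-1.7995e+02 -3.0000e-02  1.4389e+02] 0.36 34.68952866433028 [-1.2  0.1 -2. ]
[[0.0, 0.0, 0.0814, -0.0178, -0.0251, -0.0004, 0.0], [0.0, 0.0, 0.0814, -0.0198, -0.0236, -0.0004, 0.0], [0.0, 0.0, 0.0814, -0.0216, -0.0219, -0.0004, 0.0], [0.0, 0.0, 0.0814, -0.0233, -0.0201, -0.0004, 0.0], [0.0, 0.0, 0.0814, -0.0249, -0.0181, -0.0004, 0.0], [0.0, 0.0, 0.0814, -0.0263, -0.016, -0.0004, 0.0], [0.0, 0.0, 0.0814, -0.0275, -0.0138, -0.0004, 0.0], [0.0, 0.0, 0.0814, -0.0285, -0.0115, -0.0004, 0.0], [0.0, 0.0, 0.0814, -0.0294, -0.0092, -0.0004, 0.0], [0.0, 0.0, 0.0814, -0.03, -0.0068, -0.0004, 0.0], [0.0, 0.0, 0.0814, -0.0305, -0.0043, -0.0004, 0.0], [0.0, 0.0, 0.0814, -0.0307, -0.0018, -0.0004, 0.0]]
```

Request:
{"api": "drive_tool", "payload": {"increments": [[0, 0, 0.0814, -0.0178, -0.0251, -0.0004, 0], [0, 0, 0.0814, -0.0198, -0.0236, -0.0004, 0], [0, 0, 0.0814, -0.0216, -0.0219, -0.0004, 0], [0, 0, 0.0814, -0.0233, -0.0201, -0.0004, 0], [0, 0, 0.0814, -0.0249, -0.0181, -0.0004, 0], [0, 0, 0.0814, -0.0263, -0.016, -0.0004, 0], [0, 0, 0.0814, -0.0275, -0.0138, -0.0004, 0], [0, 0, 0.0814, -0.0285, -0.0115, -0.0004, 0]]}}

```text
t: 16.25
eef_pos: [515.1, -12.8, 67.3]
tcp_rot: [-179.8, -0.1, 106.4]
contact_force: [0.2, -0.3, -1.5]
gripper_width: 0.357
finger_force: 34.7
```

Request:
{"api": "drive_tool", "payload": {"increments": [[0, 0, 0.0814, -0.0294, -0.0092, -0.0004, 0], [0, 0, 0.0814, -0.03, -0.0068, -0.0004, 0], [0, 0, 0.0814, -0.0305, -0.0043, -0.0004, 0], [0, 0, 0.0814, -0.0307, -0.0018, -0.0004, 0], [0, 0, 0, 0, 0, 0, 0], [0, 0, 0, 0, 0, 0, 0], [0, 0, 0, 0, 0, 0, 0]]}}

```text
t: 17.12
eef_pos: [514.6, -134.0, 70.2]
tcp_rot: [-179.9, -0.0, 88.0]
contact_force: [-0.3, 0.3, -0.8]
gripper_width: 0.365
finger_force: 34.7
```

```bash
python3 plan.py 514.5 -135.6 20 87.9 2 0
```

```text
17.12 [ 514.6 -134.    70.2] [-1.7991e+02 -5.0000e-02  8.8000e+01] 0.36 34.73787322989665 [-0.3  0.3 -0.8]
[[0.0, 0.0, 0.0008, -0.0008, -0.0, 0.0251, 0.0], [0.0, 0.0, 0.0008, -0.0008, -0.0, 0.0251, 0.0]]
```

Down from 70.2 to about -14.

Request:
{"api": "drive_tool", "payload": {"increments": [[0, 0, 0, -0.0008, 0, 0.025, 0], [0, 0, 0, -0.0008, 0, 0.025, 0], [0, 0, 0, 0, 0, 0.02, 0], [0, 0, 0, 0, 0, 0.01, 0], [0, 0, 0, 0, 0, 0.003, 0], [0, 0, 0, 0, 0, 0, 0], [0, 0, 0, 0, 0, 0, 0]]}}

```text
t: 18.0
eef_pos: [516.1, -137.1, -11.1]
tcp_rot: [179.9, 0.0, 87.9]
contact_force: [0.8, 0.1, -0.7]
gripper_width: 0.363
finger_force: 34.7
```

Request:
{"api": "drive_tool", "payload": {"increments": [[0, 0, 0, 0, 0, 0.001, 0], [0, 0, 0, 0, 0, 0, 0]]}}

```text
t: 18.25
eef_pos: [515.4, -136.9, -12.7]
tcp_rot: [180.0, 0.0, 87.9]
contact_force: [-0.6, -0.2, 0.1]
gripper_width: 0.361
finger_force: 34.7
```

Request:
{"api": "drive_tool", "payload": {"increments": [[0, 0, 0, 0, 0, 0.001, 0], [0, 0, 0, 0, 0, 0, 0]]}}

```text
t: 18.5
eef_pos: [515.1, -136.8, -14.1]
tcp_rot: [-180.0, -0.0, 87.9]
contact_force: [-0.1, -0.1, -1.7]
gripper_width: 0.362
finger_force: 34.7
```

Request:
{"api": "drive_tool", "payload": {"increments": [[0, 0, 0, 0, 0, 0.0012, 0], [0, 0, 0, 0, 0, 0, 0]]}}

```text
t: 18.75
eef_pos: [515.2, -136.8, -15.3]
tcp_rot: [-180.0, -0.0, 87.9]
contact_force: [0.3, 0.1, 0.0]
gripper_width: 0.365
finger_force: 34.7
```

Request:
{"api": "drive_tool", "payload": {"increments": [[0, 0, 0, 0, 0, 0.0005, 0], [0, 0, 0, 0, 0, 0, 0.6], [0, 0, 0, 0, 0, 0, 0.6], [0, 0, 0, 0, 0, 0, 0.6], [0, 0, 0, 0, 0, -0.025, 0.6], [0, 0, 0, 0, 0, -0.03, 0.6], [0, 0, 0, 0, 0, -0.03, 0.6], [0, 0, 0, 0, 0, 0, 0.6]]}}

```text
t: 19.75
eef_pos: [517.9, -137.9, 72.2]
tcp_rot: [179.6, 0.1, 87.9]
contact_force: [0.4, 0.3, 0.4]
gripper_width: 0.599
finger_force: 0.0
```

```bash
python3 plan.py 625 157 69 143.9 12 0.6; python3 - <<'E'
from h import *
im,d=cams.capture('scene')
cv2.imwrite('pics/s7.png',cv2.resize(im[130:230,330:450],(720,600),interpolation=3))
E
```

```text
19.75 [ 517.9 -137.9   72.2] [1.7964e+02 1.3000e-01 8.7920e+01] 0.6 0.0 [0.4 0.3 0.4]
[[0.0, 0.0, -0.0814, 0.0249, 0.008, 0.0003, 0.6], [0.0, 0.0, -0.0814, 0.0241, 0.01, 0.0003, 0.6], [0.0, 0.0, -0.0814, 0.0233, 0.012, 0.0003, 0.6], [0.0, 0.0, -0.0814, 0.0222, 0.0138, 0.0003, 0.6], [0.0, 0.0, -0.0814, 0.021, 0.0156, 0.0003, 0.6], [0.0, 0.0, -0.0814, 0.0197, 0.0172, 0.0003, 0.6], [0.0, 0.0, -0.0814, 0.0182, 0.0188, 0.0003, 0.6], [0.0, 0.0, -0.0814, 0.0166, 0.0202, 0.0003, 0.6], [0.0, 0.0, -0.0814, 0.0149, 0.0215, 0.0003, 0.6], [0.0, 0.0, -0.0814, 0.0131, 0.0226, 0.0003, 0.6], [0.0, 0.0, -0.0814, 0.0112, 0.0236, 0.0003, 0.6], [0.0, 0.0, -0.0814, 0.0093, 0.0244, 0.0003, 0.6]]
```

View pics/s7.png

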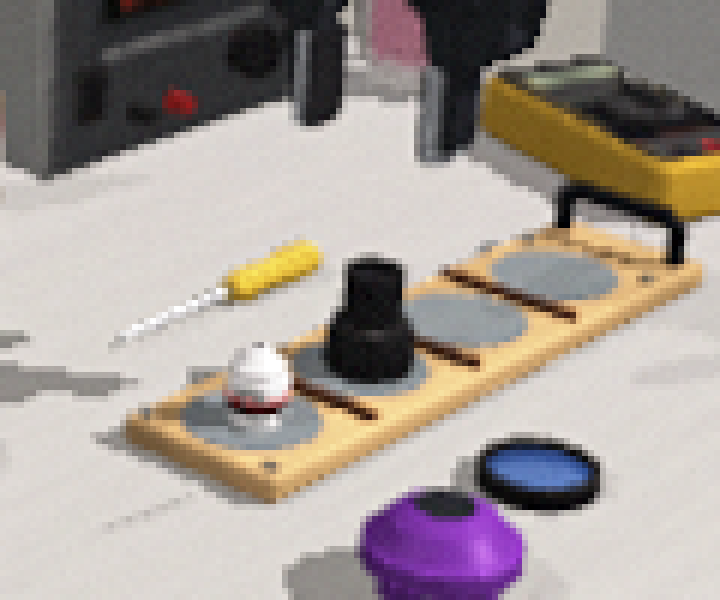

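The eyepiece stands upright on the second pad. Next is the long objective.

Request:
{"api": "drive_tool", "payload": {"increments": [[0, 0, -0.0814, 0.0249, 0.008, 0.0003, 0.6], [0, 0, -0.0814, 0.0241, 0.01, 0.0003, 0.6], [0, 0, -0.0814, 0.0233, 0.012, 0.0003, 0.6], [0, 0, -0.0814, 0.0222, 0.0138, 0.0003, 0.6], [0, 0, -0.0814, 0.021, 0.0156, 0.0003, 0.6], [0, 0, -0.0814, 0.0197, 0.0172, 0.0003, 0.6], [0, 0, -0.0814, 0.0182, 0.0188, 0.0003, 0.6], [0, 0, -0.0814, 0.0166, 0.0202, 0.0003, 0.6]]}}

```text
t: 20.8
eef_pos: [585.2, 60.7, 64.5]
tcp_rot: [-179.8, -0.1, 125.4]
contact_force: [0.6, -0.2, 0.2]
gripper_width: 0.598
finger_force: 0.0
```

Request:
{"api": "drive_tool", "payload": {"increments": [[0, 0, -0.0814, 0.0149, 0.0215, 0.0003, 0.6], [0, 0, -0.0814, 0.0131, 0.0226, 0.0003, 0.6], [0, 0, -0.0814, 0.0112, 0.0236, 0.0003, 0.6], [0, 0, -0.0814, 0.0093, 0.0244, 0.0003, 0.6], [0, 0, 0, 0, 0, 0, 0.6], [0, 0, 0, 0, 0, 0, 0.6], [0, 0, 0, 0, 0, 0, 0.6]]}}

```text
t: 21.68
eef_pos: [621.6, 157.0, 64.9]
tcp_rot: [-179.9, -0.1, 143.8]
contact_force: [0.4, 0.5, 0.0]
gripper_width: 0.602
finger_force: 0.0
```

```bash
python3 plan.py 625 157 20 143.9 2 0.6
```

```text
21.68 [621.6 157.   64.9] [-1.7992e+02 -6.0000e-02  1.4381e+02] 0.6 0.0 [0.4 0.5 0. ]
[[0.0, 0.0, -0.0008, -0.0014, 0.001, 0.0225, 0.6], [0.0, 0.0, -0.0008, -0.0014, 0.001, 0.0225, 0.6]]
```

Request:
{"api": "drive_tool", "payload": {"increments": [[0, 0, 0, -0.0014, 0.001, 0.022, 0.6], [0, 0, 0, -0.0014, 0.001, 0.025, 0.6], [0, 0, 0, 0, 0, 0.02, 0.6], [0, 0, 0, 0, 0, 0.01, 0.6], [0, 0, 0, 0, 0, 0.002, 0.6], [0, 0, 0, 0, 0, 0, 0.6], [0, 0, 0, 0, 0, 0, 0.6]]}}

```text
t: 22.55
eef_pos: [626.9, 158.2, -12.1]
tcp_rot: [179.9, 0.1, 143.9]
contact_force: [-0.3, -0.9, -0.2]
gripper_width: 0.599
finger_force: 0.0
```

Request:
{"api": "drive_tool", "payload": {"increments": [[0, 0, 0, 0, 0, 0.0005, 0.6], [0, 0, 0, 0, 0, 0, 0], [0, 0, 0, 0, 0, 0, 0], [0, 0, 0, 0, 0, 0, 0], [0, 0, 0, 0, 0, 0, 0], [0, 0, 0, 0, 0, 0, 0]]}}

```text
t: 23.3
eef_pos: [626.2, 158.2, -13.3]
tcp_rot: [180.0, 0.0, 143.9]
contact_force: [-0.9, 0.4, 4.0]
gripper_width: 0.317
finger_force: 34.9
```

Request:
{"api": "drive_tool", "payload": {"increments": [[0, 0, 0, 0, 0, -0.005, 0], [0, 0, 0, 0, 0, -0.015, 0], [0, 0, 0, 0, 0, -0.03, 0], [0, 0, 0, 0, 0, -0.03, 0], [0, 0, 0, 0, 0, 0, 0], [0, 0, 0, 0, 0, 0, 0]]}}

```text
t: 24.05
eef_pos: [625.0, 157.9, 65.4]
tcp_rot: [-179.9, -0.1, 143.9]
contact_force: [-0.4, 0.0, -0.5]
gripper_width: 0.314
finger_force: 34.6
```

```bash
python3 plan.py 510 -267 72 87.9 14 0
```

```text
24.05 [625.  157.9  65.4] [-1.7994e+02 -5.0000e-02  1.4388e+02] 0.31 34.636235871585086 [-0.4  0.  -0.5]
[[0.0, 0.0, 0.0698, -0.0112, -0.0294, -0.0005, 0.0], [0.0, 0.0, 0.0698, -0.0133, -0.0285, -0.0005, 0.0], [0.0, 0.0, 0.0698, -0.0152, -0.0275, -0.0005, 0.0], [0.0, 0.0, 0.0698, -0.0171, -0.0264, -0.0005, 0.0], [0.0, 0.0, 0.0698, -0.0189, -0.0251, -0.0005, 0.0], [0.0, 0.0, 0.0698, -0.0206, -0.0237, -0.0005, 0.0], [0.0, 0.0, 0.0698, -0.0222, -0.0222, -0.0005, 0.0], [0.0, 0.0, 0.0698, -0.0237, -0.0206, -0.0005, 0.0], [0.0, 0.0, 0.0698, -0.0251, -0.0189, -0.0005, 0.0], [0.0, 0.0, 0.0698, -0.0264, -0.0171, -0.0005, 0.0], [0.0, 0.0, 0.0698, -0.0275, -0.0153, -0.0005, 0.0], [0.0, 0.0, 0.0698, -0.0285, -0.0133, -0.0005, 0.0], [0.0, 0.0, 0.0698, -0.0293, -0.0113, -0.0005, 0.0], [0.0, 0.0, 0.0698, -0.0301, -0.0092, -0.0005, 0.0]]
```

Request:
{"api": "drive_tool", "payload": {"increments": [[0, 0, 0.0698, -0.0112, -0.0294, -0.0005, 0], [0, 0, 0.0698, -0.0133, -0.0285, -0.0005, 0], [0, 0, 0.0698, -0.0152, -0.0275, -0.0005, 0], [0, 0, 0.0698, -0.0171, -0.0264, -0.0005, 0], [0, 0, 0.0698, -0.0189, -0.0251, -0.0005, 0], [0, 0, 0.0698, -0.0206, -0.0237, -0.0005, 0], [0, 0, 0.0698, -0.0222, -0.0222, -0.0005, 0], [0, 0, 0.0698, -0.0237, -0.0206, -0.0005, 0]]}}

```text
t: 25.05
eef_pos: [557.9, -85.1, 67.9]
tcp_rot: [-179.8, -0.1, 111.8]
contact_force: [-0.3, -1.0, -2.3]
gripper_width: 0.316
finger_force: 34.7
```

Request:
{"api": "drive_tool", "payload": {"increments": [[0, 0, 0.0698, -0.0251, -0.0189, -0.0005, 0], [0, 0, 0.0698, -0.0264, -0.0171, -0.0005, 0], [0, 0, 0.0698, -0.0275, -0.0153, -0.0005, 0], [0, 0, 0.0698, -0.0285, -0.0133, -0.0005, 0], [0, 0, 0.0698, -0.0293, -0.0113, -0.0005, 0], [0, 0, 0.0698, -0.0301, -0.0092, -0.0005, 0], [0, 0, 0, 0, 0, 0, 0], [0, 0, 0, 0, 0, 0, 0]]}}

```text
t: 26.05
eef_pos: [509.8, -265.6, 71.6]
tcp_rot: [-179.9, -0.1, 87.9]
contact_force: [0.4, -0.3, -0.9]
gripper_width: 0.317
finger_force: 34.7
```

```bash
python3 plan.py 509.5 -266.8 20 87.9 2 0
```

```text
26.05 [ 509.8 -265.6   71.6] [-1.7985e+02 -1.3000e-01  8.7900e+01] 0.32 34.74947982758749 [ 0.4 -0.3 -0.9]
[[0.0, 0.0, 0.0, -0.0006, -0.0001, 0.0258, 0.0], [0.0, 0.0, 0.0, -0.0006, -0.0001, 0.0258, 0.0]]
```

Request:
{"api": "drive_tool", "payload": {"increments": [[0, 0, 0, -0.0006, 0, 0.026, 0], [0, 0, 0, -0.0006, 0, 0.026, 0], [0, 0, 0, 0, 0, 0.02, 0], [0, 0, 0, 0, 0, 0.01, 0], [0, 0, 0, 0, 0, 0.003, 0], [0, 0, 0, 0, 0, 0, 0], [0, 0, 0, 0, 0, 0, 0]]}}

```text
t: 26.92
eef_pos: [511.7, -268.6, -10.8]
tcp_rot: [179.9, 0.1, 87.9]
contact_force: [-0.3, 0.1, -0.7]
gripper_width: 0.316
finger_force: 34.7
```

Request:
{"api": "drive_tool", "payload": {"increments": [[0, 0, 0, 0, 0, 0.001, 0], [0, 0, 0, 0, 0, 0, 0]]}}

```text
t: 27.18
eef_pos: [511.0, -268.1, -12.5]
tcp_rot: [180.0, 0.0, 87.9]
contact_force: [-0.0, -0.2, -2.0]
gripper_width: 0.311
finger_force: 34.7
```

Request:
{"api": "drive_tool", "payload": {"increments": [[0, 0, 0, 0, 0, 0.001, 0], [0, 0, 0, 0, 0, 0, 0]]}}

```text
t: 27.42
eef_pos: [510.8, -267.9, -13.9]
tcp_rot: [-180.0, -0.0, 87.9]
contact_force: [-0.7, 0.1, -1.3]
gripper_width: 0.311
finger_force: 34.7
```

Request:
{"api": "drive_tool", "payload": {"increments": [[0, 0, 0, 0, 0, 0.0014, 0], [0, 0, 0, 0, 0, 0.0003, 0], [0, 0, 0, 0, 0, 0, 0.5], [0, 0, 0, 0, 0, 0, 0.5], [0, 0, 0, 0, 0, 0, 0.5], [0, 0, 0, 0, 0, -0.025, 0.5], [0, 0, 0, 0, 0, -0.03, 0.5], [0, 0, 0, 0, 0, -0.03, 0.5]]}}

```text
t: 28.42
eef_pos: [510.7, -267.9, 70.2]
tcp_rot: [-180.0, -0.0, 87.9]
contact_force: [1.8, -0.5, 0.6]
gripper_width: 0.5
finger_force: 0.0
```

Request:
{"api": "drive_tool", "payload": {"increments": [[0, 0, 0, 0, 0, 0, 0.9], [0, 0, 0, 0, 0, 0, 0.9]]}}

```text
t: 28.68
eef_pos: [510.3, -267.6, 68.7]
tcp_rot: [-179.9, -0.0, 87.9]
contact_force: [-0.3, 0.7, 0.4]
gripper_width: 0.891
finger_force: 0.0
```

```bash
python3 - <<'E'
from h import *
im,d=cams.capture('top');np.save('tdx.npy',d)
sc,_=cams.capture('scene')
cv2.imwrite('pics/t8.png',np.hstack([cv2.resize(im[150:270,190:310],(400,400),interpolation=3),cv2.resize(sc[130:230,350:450],(400,400),interpolation=3)]))
g=cv2.cvtColor(im,cv2.COLOR_BGR2GRAY);m=(g<70).astype(np.uint8);m[:165]=0;m[225:]=0;m[:,:222]=0;m[:,268:]=0
n,_,st,c=cv2.connectedComponentsWithStats(m);i=1+st[1:,4].argmax();print(st[i],c[i],[w('top',*c[i],z).round(1) for z in (32,40)])
P=np.array([wd('top',u,v,d[v,u]) for u in range(222,268) for v in range(165,225)])
q=P[(P[:,2]>24)&(P[:,2]<60)];print(len(q),q.min(0).round(),q.max(0).round(),((q.min(0)+q.max(0))/2).round(1))
E
python3 plan.py 572 190 72 53.9 14 0.9
```

```text
[233 187  20  19 294] [242.6122449  196.13265306] [array([574.9, 188.5,  32. ]), array([574.1, 187. ,  40. ])]
351 [546. 161.  24.] [602. 216.  53.] [573.9 188.7  38.5]
28.77 [ 509.7 -267.1   67.7] [-1.7985e+02 -1.0000e-01  8.7900e+01] 0.9 0.0 [-0.6 -0.6 -0.2]
[[0.0, 0.0, 0.0424, 0.0328, 0.0033, -0.0003, 0.9], [0.0, 0.0, 0.0424, 0.0329, 0.0019, -0.0003, 0.9], [0.0, 0.0, 0.0424, 0.033, 0.0005, -0.0003, 0.9], [0.0, 0.0, 0.0424, 0.0329, -0.0009, -0.0003, 0.9], [0.0, 0.0, 0.0424, 0.0329, -0.0023, -0.0003, 0.9], [0.0, 0.0, 0.0424, 0.0327, -0.0037, -0.0003, 0.9], [0.0, 0.0, 0.0424, 0.0326, -0.0051, -0.0003, 0.9], [0.0, 0.0, 0.0424, 0.0323, -0.0065, -0.0003, 0.9], [0.0, 0.0, 0.0424, 0.032, -0.0078, -0.0003, 0.9], [0.0, 0.0, 0.0424, 0.0316, -0.0092, -0.0003, 0.9], [0.0, 0.0, 0.0424, 0.0312, -0.0105, -0.0003, 0.9], [0.0, 0.0, 0.0424, 0.0308, -0.0118, -0.0003, 0.9], [0.0, 0.0, 0.0424, 0.0302, -0.0131, -0.0003, 0.9], [0.0, 0.0, 0.0424, 0.0296, -0.0144, -0.0003, 0.9]]
```

View pics/t8.png

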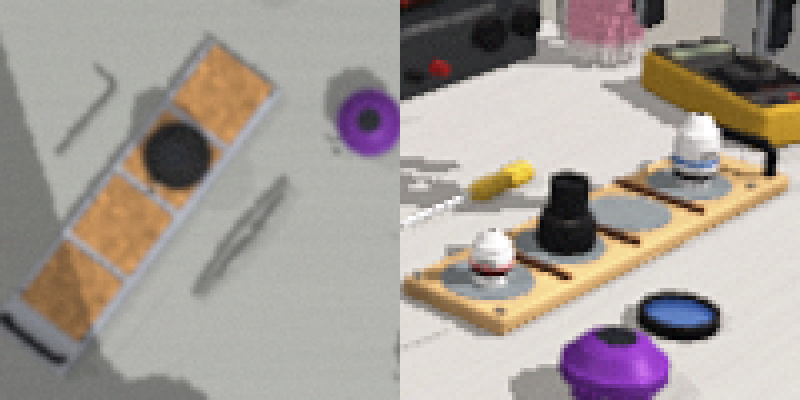

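```bash
python3 - <<'E'
from h import *
ims=[cams.capture('top')[0].astype(float) for _ in range(6)];im=np.mean(ims,0).astype(np.uint8)
sc=np.mean([cams.capture('scene')[0].astype(float) for _ in range(6)],0).astype(np.uint8)
cv2.imwrite('pics/t9.png',np.hstack([cv2.resize(im[175:220,220:265],(400,400),interpolation=2),cv2.resize(sc[190:250,240:300],(400,400),interpolation=2)]))
E
```

```text
(no output)
```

View pics/t9.png

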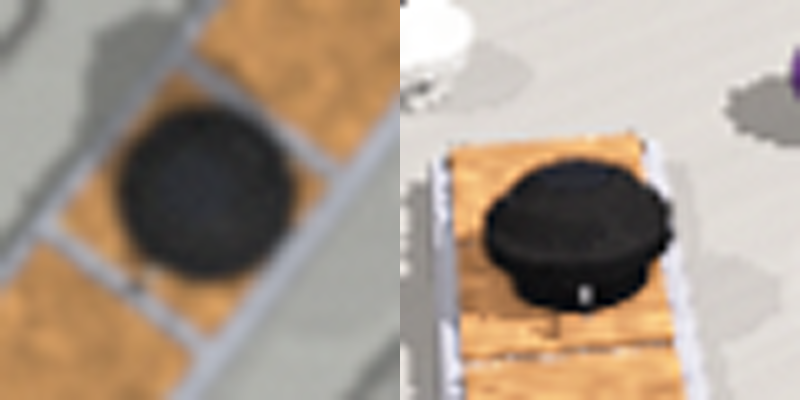

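The lever tip shows just beside the dome at top px ~(236,206), pointing along the row towards the handle. That isn't across the row as the description says, and both cameras agree. I'll grip across the row so the fingers stay clear of it.

```bash
python3 plan.py 573.5 189 72 143.9 15 0.9
```

```text
29.38 [ 510.9 -268.    69.5] [179.99   0.    87.9 ] 0.9 0.0 [-0.5 -0.  -0.4]
[[0.0, 0.0, -0.0652, 0.0306, 0.003, -0.0002, 0.9], [0.0, 0.0, -0.0652, 0.0303, 0.005, -0.0002, 0.9], [0.0, 0.0, -0.0652, 0.0299, 0.007, -0.0002, 0.9], [0.0, 0.0, -0.0652, 0.0294, 0.0089, -0.0002, 0.9], [0.0, 0.0, -0.0652, 0.0288, 0.0108, -0.0002, 0.9], [0.0, 0.0, -0.0652, 0.028, 0.0127, -0.0002, 0.9], [0.0, 0.0, -0.0652, 0.0271, 0.0145, -0.0002, 0.9], [0.0, 0.0, -0.0652, 0.0261, 0.0162, -0.0002, 0.9], [0.0, 0.0, -0.0652, 0.025, 0.0179, -0.0002, 0.9], [0.0, 0.0, -0.0652, 0.0238, 0.0195, -0.0002, 0.9], [0.0, 0.0, -0.0652, 0.0225, 0.021, -0.0002, 0.9], [0.0, 0.0, -0.0652, 0.0211, 0.0224, -0.0002, 0.9], [0.0, 0.0, -0.0652, 0.0196, 0.0237, -0.0002, 0.9], [0.0, 0.0, -0.0652, 0.018, 0.025, -0.0002, 0.9], [0.0, 0.0, -0.0652, 0.0163, 0.0261, -0.0002, 0.9]]
```

Request:
{"api": "drive_tool", "payload": {"increments": [[0, 0, -0.0652, 0.0306, 0.003, -0.0005, 0.9], [0, 0, -0.0652, 0.0303, 0.005, -0.0005, 0.9], [0, 0, -0.0652, 0.0299, 0.007, -0.0005, 0.9], [0, 0, -0.0652, 0.0294, 0.0089, -0.0005, 0.9], [0, 0, -0.0652, 0.0288, 0.0108, -0.0005, 0.9], [0, 0, -0.0652, 0.028, 0.0127, -0.0005, 0.9], [0, 0, -0.0652, 0.0271, 0.0145, -0.0005, 0.9], [0, 0, -0.0652, 0.0261, 0.0162, -0.0005, 0.9]], "newtons": 50}}

```text
t: 30.38
eef_pos: [544.3, -23.4, 73.7]
tcp_rot: [180.0, 0.0, 117.9]
contact_force: [0.4, 0.1, 0.2]
gripper_width: 0.903
finger_force: 0.0
```

Request:
{"api": "drive_tool", "payload": {"increments": [[0, 0, -0.0652, 0.025, 0.0179, -0.0002, 0.9], [0, 0, -0.0652, 0.0238, 0.0195, -0.0002, 0.9], [0, 0, -0.0652, 0.0225, 0.021, -0.0002, 0.9], [0, 0, -0.0652, 0.0211, 0.0224, -0.0002, 0.9], [0, 0, -0.0652, 0.0196, 0.0237, -0.0002, 0.9], [0, 0, -0.0652, 0.018, 0.025, -0.0002, 0.9], [0, 0, -0.0652, 0.0163, 0.0261, -0.0002, 0.9], [0, 0, 0, 0, 0, 0, 0.9]]}}

```text
t: 31.38
eef_pos: [573.5, 190.9, 75.1]
tcp_rot: [180.0, 0.0, 144.1]
contact_force: [-0.4, -0.4, 1.1]
gripper_width: 0.9
finger_force: 0.0
```

Request:
{"api": "drive_tool", "payload": {"increments": [[0, 0, 0, 0, 0, 0, 0.9], [0, 0, 0, 0, 0, 0, 0.9], [0, 0, 0, 0, 0, 0, 0.9], [0, 0, 0, 0, 0, 0, 0.9]]}}

```text
t: 31.88
eef_pos: [573.3, 188.5, 74.9]
tcp_rot: [-180.0, 0.0, 143.9]
contact_force: [0.0, -0.4, 0.6]
gripper_width: 0.897
finger_force: 0.0
```

```bash
python3 plan.py 573.5 189 10 143.9 3 0.85
```

```text
31.88 [573.3 188.5  74.9] [-180.      0.    143.88] 0.9 0.0 [ 0.  -0.4  0.6]
[[0.0, 0.0, -0.0001, 0.0, 0.0002, 0.0216, 0.85], [0.0, 0.0, -0.0001, 0.0, 0.0002, 0.0216, 0.85], [0.0, 0.0, -0.0001, 0.0, 0.0002, 0.0216, 0.85]]
```

Request:
{"api": "drive_tool", "payload": {"increments": [[0, 0, 0, 0, 0.0005, 0.025, 0.8], [0, 0, 0, 0, 0, 0.025, 0.8], [0, 0, 0, 0, 0, 0.02, 0.8], [0, 0, 0, 0, 0, 0.012, 0.8], [0, 0, 0, 0, 0, 0.005, 0.8], [0, 0, 0, 0, 0, 0, 0.8], [0, 0, 0, 0, 0, 0, 0.8]]}}

```text
t: 32.75
eef_pos: [574.5, 189.7, -11.1]
tcp_rot: [179.9, 0.1, 143.9]
contact_force: [-0.2, 0.1, -0.6]
gripper_width: 0.8
finger_force: 0.0
```

```bash
python3 - <<'E'
from h import *
print(readout.observe()['eef_pos'])
sc,d=cams.capture('scene');np.save('sdx.npy',d)
cv2.imwrite('pics/s10.png',cv2.resize(sc[180:270,215:325],(733,600),interpolation=2))
E
```

```text
[574.48096787 189.65318012 -11.13616711]
```

View pics/s10.png

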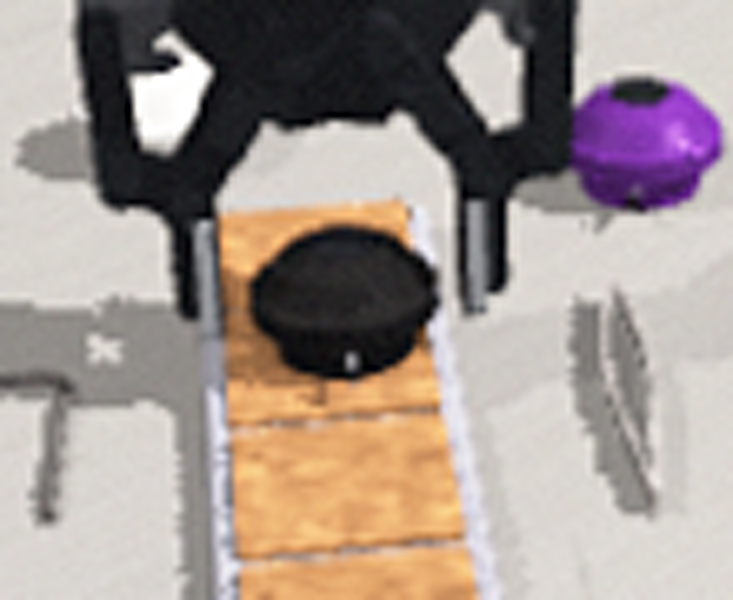

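```bash
python3 - <<'E'
from h import *
d=np.load('sdx.npy')
for u in (245,247,286,287): print(u,[(v,wd('scene',u,v,d[v,u]).round().tolist()) for v in range(214,236,2)])
E
```

```text
245 [(214, [590.0, 226.0, 64.0]), (216, [589.0, 227.0, 60.0]), (218, [589.0, 228.0, 56.0]), (220, [588.0, 229.0, 53.0]), (222, [590.0, 228.0, 47.0]), (224, [589.0, 229.0, 44.0]), (226, [590.0, 228.0, 38.0]), (228, [588.0, 230.0, 36.0]), (230, [593.0, 227.0, 28.0]), (232, [610.0, 215.0, 12.0]), (234, [607.0, 218.0, 10.0])]
247 [(214, [597.0, 216.0, 57.0]), (216, [586.0, 225.0, 60.0]), (218, [588.0, 224.0, 55.0]), (220, [587.0, 225.0, 52.0]), (222, [587.0, 225.0, 47.0]), (224, [586.0, 226.0, 43.0]), (226, [586.0, 227.0, 40.0]), (228, [588.0, 226.0, 34.0]), (230, [613.0, 208.0, 12.0]), (232, [607.0, 213.0, 12.0]), (234, [603.0, 216.0, 10.0])]
286 [(214, [544.0, 165.0, 57.0]), (216, [543.0, 166.0, 54.0]), (218, [544.0, 165.0, 48.0]), (220, [544.0, 165.0, 44.0]), (222, [544.0, 166.0, 40.0]), (224, [542.0, 167.0, 37.0]), (226, [544.0, 166.0, 32.0]), (228, [577.0, 137.0, 2.0]), (230, [573.0, 141.0, 1.0]), (232, [567.0, 147.0, 0.0]), (234, [560.0, 153.0, 1.0])]
287 [(214, [543.0, 163.0, 57.0]), (216, [542.0, 164.0, 53.0]), (218, [541.0, 166.0, 50.0]), (220, [542.0, 165.0, 45.0]), (222, [543.0, 164.0, 40.0]), (224, [543.0, 165.0, 36.0]), (226, [544.0, 163.0, 30.0]), (228, [578.0, 134.0, -0.0]), (230, [568.0, 143.0, 3.0]), (232, [564.0, 147.0, 2.0]), (234, [558.0, 152.0, 2.0])]
```

Request:
{"api": "drive_tool", "payload": {"increments": [[0, 0, 0, 0, 0, 0.004, 0.8], [0, 0, 0, 0, 0, 0.002, 0.8], [0, 0, 0, 0, 0, 0, 0.8], [0, 0, 0, 0, 0, 0, 0.3], [0, 0, 0, 0, 0, 0, 0.3], [0, 0, 0, 0, 0, 0, 0.3], [0, 0, 0, 0, 0, 0, 0.3], [0, 0, 0, 0, 0, 0, 0.3]]}}

```text
t: 33.8
eef_pos: [574.1, 189.7, -17.5]
tcp_rot: [179.9, 0.0, 143.9]
contact_force: [-1.7, 0.4, 5.8]
gripper_width: 0.582
finger_force: 51.7
```

Request:
{"api": "drive_tool", "payload": {"increments": [[0, 0, 0, 0, 0, -0.004, 0.3], [0, 0, 0, 0, 0, -0.01, 0.3], [0, 0, 0, 0, 0, 0, 0.3]]}}

```text
t: 34.17
eef_pos: [574.0, 189.4, -3.5]
tcp_rot: [180.0, 0.0, 143.9]
contact_force: [1.1, 0.5, -2.4]
gripper_width: 0.587
finger_force: 52.2
```

Request:
{"api": "drive_tool", "payload": {"increments": [[0, 0, 0, 0, 0, -0.02, 0.3], [0, 0, 0, 0, 0, -0.03, 0.3], [0, 0, 0, 0, 0, -0.025, 0.3], [0, 0, 0, 0, 0, 0, 0.3], [0, 0, 0, 0, 0, 0, 0.3]]}}

```text
t: 34.8
eef_pos: [572.9, 189.3, 70.5]
tcp_rot: [-180.0, -0.0, 143.9]
contact_force: [-0.0, 0.5, -3.0]
gripper_width: 0.58
finger_force: 52.6
```

```bash
python3 plan.py 512 -201.7 72 87.9 15 0.3
```

```text
34.8 [572.9 189.3  70.5] [-1.7996e+02 -3.0000e-02  1.4393e+02] 0.58 52.556692630596444 [-0.   0.5 -3. ]
[[0.0, 0.0, 0.0652, -0.0121, -0.0235, -0.0001, 0.3], [0.0, 0.0, 0.0652, -0.0136, -0.0226, -0.0001, 0.3], [0.0, 0.0, 0.0652, -0.015, -0.0217, -0.0001, 0.3], [0.0, 0.0, 0.0652, -0.0164, -0.0207, -0.0001, 0.3], [0.0, 0.0, 0.0652, -0.0177, -0.0196, -0.0001, 0.3], [0.0, 0.0, 0.0652, -0.0189, -0.0184, -0.0001, 0.3], [0.0, 0.0, 0.0652, -0.0201, -0.0171, -0.0001, 0.3], [0.0, 0.0, 0.0652, -0.0212, -0.0157, -0.0001, 0.3], [0.0, 0.0, 0.0652, -0.0221, -0.0143, -0.0001, 0.3], [0.0, 0.0, 0.0652, -0.023, -0.0129, -0.0001, 0.3], [0.0, 0.0, 0.0652, -0.0238, -0.0113, -0.0001, 0.3], [0.0, 0.0, 0.0652, -0.0245, -0.0098, -0.0001, 0.3], [0.0, 0.0, 0.0652, -0.0251, -0.0081, -0.0001, 0.3], [0.0, 0.0, 0.0652, -0.0256, -0.0065, -0.0001, 0.3], [0.0, 0.0, 0.0652, -0.0259, -0.0048, -0.0001, 0.3]]
```

Request:
{"api": "drive_tool", "payload": {"increments": [[0, 0, 0.0652, -0.0121, -0.0235, -0.0003, 0.3], [0, 0, 0.0652, -0.0136, -0.0226, -0.0003, 0.3], [0, 0, 0.0652, -0.015, -0.0217, -0.0003, 0.3], [0, 0, 0.0652, -0.0164, -0.0207, -0.0003, 0.3], [0, 0, 0.0652, -0.0177, -0.0196, -0.0003, 0.3], [0, 0, 0.0652, -0.0189, -0.0184, -0.0003, 0.3], [0, 0, 0.0652, -0.0201, -0.0171, -0.0003, 0.3], [0, 0, 0.0652, -0.0212, -0.0157, -0.0003, 0.3]]}}

```text
t: 35.8
eef_pos: [539.2, -19.8, 71.4]
tcp_rot: [-179.8, -0.1, 113.9]
contact_force: [-0.4, -0.3, -3.0]
gripper_width: 0.584
finger_force: 52.6
```

Request:
{"api": "drive_tool", "payload": {"increments": [[0, 0, 0.0652, -0.0221, -0.0143, -0.0003, 0.3], [0, 0, 0.0652, -0.023, -0.0129, -0.0003, 0.3], [0, 0, 0.0652, -0.0238, -0.0113, -0.0003, 0.3], [0, 0, 0.0652, -0.0245, -0.0098, -0.0003, 0.3], [0, 0, 0.0652, -0.0251, -0.0081, -0.0003, 0.3], [0, 0, 0.0652, -0.0256, -0.0065, -0.0003, 0.3], [0, 0, 0.0652, -0.0259, -0.0048, -0.0003, 0.3], [0, 0, 0, 0, 0, 0, 0.3]]}}

```text
t: 36.8
eef_pos: [511.2, -202.5, 73.9]
tcp_rot: [-179.9, -0.1, 87.8]
contact_force: [-0.2, 0.6, -2.3]
gripper_width: 0.585
finger_force: 52.6
```

Request:
{"api": "drive_tool", "payload": {"increments": [[0, 0, 0, 0, 0, 0, 0.3], [0, 0, 0, 0, 0, 0, 0.3], [0, 0, 0, 0, 0, 0, 0.3], [0, 0, 0, 0, 0, 0, 0.3]]}}

```text
t: 37.3
eef_pos: [512.7, -201.1, 75.5]
tcp_rot: [180.0, 0.0, 87.9]
contact_force: [1.2, -1.2, -2.1]
gripper_width: 0.581
finger_force: 52.6
```

```bash
python3 plan.py 512 -201.7 20 87.9 2 0.3; python3 - <<'E'
from h import *
sc,d=cams.capture('scene')
cv2.imwrite('pics/s11.png',cv2.resize(sc[110:230,330:460],(650,600),interpolation=2))
E
```

```text
37.3 [ 512.7 -201.1   75.5] [180.     0.    87.94] 0.58 52.63579860467871 [ 1.2 -1.2 -2.1]
[[0.0, 0.0, 0.0004, -0.0003, -0.0003, 0.0277, 0.3], [0.0, 0.0, 0.0004, -0.0003, -0.0003, 0.0277, 0.3]]
```

View pics/s11.png

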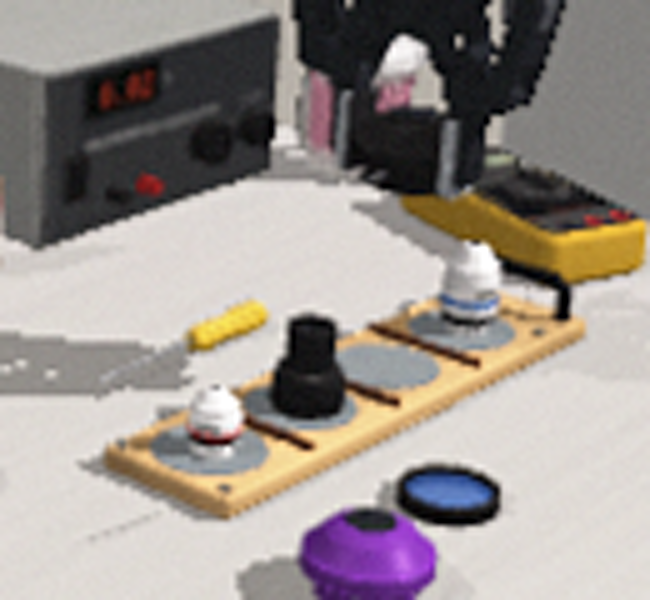

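The condenser is held level and the three other parts stand well. Lowering it onto the third pad.

Request:
{"api": "drive_tool", "payload": {"increments": [[0, 0, 0, -0.0003, -0.0003, 0.025, 0.3], [0, 0, 0, -0.0003, -0.0003, 0.025, 0.3], [0, 0, 0, 0, 0, 0.022, 0.3], [0, 0, 0, 0, 0, 0.012, 0.3], [0, 0, 0, 0, 0, 0.006, 0.3], [0, 0, 0, 0, 0, 0.002, 0.3], [0, 0, 0, 0, 0, 0, 0.3], [0, 0, 0, 0, 0, 0, 0.3]]}}

```text
t: 38.35
eef_pos: [512.6, -202.5, -15.8]
tcp_rot: [179.9, 0.0, 87.9]
contact_force: [-1.0, -0.4, -2.1]
gripper_width: 0.585
finger_force: 52.6
```

Request:
{"api": "drive_tool", "payload": {"increments": [[0, 0, 0, 0, 0, 0.001, 0.3], [0, 0, 0, 0, 0, 0, 0.3]]}}

```text
t: 38.6
eef_pos: [512.0, -202.2, -17.4]
tcp_rot: [180.0, 0.0, 87.9]
contact_force: [-0.0, -0.2, -2.4]
gripper_width: 0.579
finger_force: 52.6
```

Request:
{"api": "drive_tool", "payload": {"increments": [[0, 0, 0, 0, 0, 0.001, 0.3], [0, 0, 0, 0, 0, 0, 0.3]]}}

```text
t: 38.85
eef_pos: [511.8, -202.1, -18.7]
tcp_rot: [-180.0, -0.0, 87.9]
contact_force: [-0.3, -0.2, -2.3]
gripper_width: 0.584
finger_force: 52.6
```

Request:
{"api": "drive_tool", "payload": {"increments": [[0, 0, 0, 0, 0, 0.0008, 0.3], [0, 0, 0, 0, 0, 0, 0.3]]}}

```text
t: 39.1
eef_pos: [511.9, -202.1, -19.4]
tcp_rot: [-180.0, -0.0, 87.9]
contact_force: [0.1, -0.4, -2.2]
gripper_width: 0.584
finger_force: 52.6
```

Request:
{"api": "drive_tool", "payload": {"increments": [[0, 0, 0, 0, 0, 0.0006, 0.3], [0, 0, 0, 0, 0, 0, 0.3]]}}

```text
t: 39.35
eef_pos: [512.0, -202.2, -19.5]
tcp_rot: [-180.0, -0.0, 87.9]
contact_force: [-2.0, 0.8, 3.0]
gripper_width: 0.585
finger_force: 53.0
```

Contact. Release and rise.

Request:
{"api": "drive_tool", "payload": {"increments": [[0, 0, 0, 0, 0, 0, 0.8], [0, 0, 0, 0, 0, 0, 0.8], [0, 0, 0, 0, 0, 0, 0.8], [0, 0, 0, 0, 0, -0.02, 0.85], [0, 0, 0, 0, 0, -0.03, 0.85], [0, 0, 0, 0, 0, -0.04, 0.85], [0, 0, 0, 0, 0, -0.04, 0.85], [0, 0, 0, 0, 0, 0, 0.85]]}}

```text
t: 40.35
eef_pos: [515.8, -204.2, 116.2]
tcp_rot: [179.4, 0.3, 87.9]
contact_force: [0.8, -0.3, -0.1]
gripper_width: 0.854
finger_force: 0.0
```

Request:
{"api": "drive_tool", "payload": {"increments": [[0, 0, 0, 0.04, 0, -0.02, 0.85], [0, 0, 0, 0.04, 0, -0.02, 0.85], [0, 0, 0, 0.04, 0, -0.02, 0.85], [0, 0, 0, 0.04, 0, 0, 0.85], [0, 0, 0, 0.04, 0, 0, 0.85], [0, 0, 0, 0.04, 0, 0, 0.85], [0, 0, 0, 0, 0, 0, 0.85], [0, 0, 0, 0, 0, 0, 0.85]]}}

```text
t: 41.35
eef_pos: [520.3, 37.4, 169.7]
tcp_rot: [-180.0, 0.0, 87.9]
contact_force: [0.1, -0.4, 1.1]
gripper_width: 0.855
finger_force: 0.0
```

```bash
python3 - <<'E'
from h import *
s,_=cams.capture('scene');t,d=cams.capture('top')
cv2.imwrite('pics/f.png',np.hstack([cv2.resize(s[130:230,340:460],(400,333),interpolation=2),cv2.resize(t[175:265,322:442],(400,333),interpolation=2)]))
P=np.array([wd('top',u,v,d[v,u]) for u in range(325,440) for v in range(200,245)])
for n,c,z in [('short',(516.9,-69.4),18),('eye',(514.5,-135.6),18),('cond',(512,-201.7),20),('long',(509.5,-267.8),18)]:
    q=P[(np.hypot(P[:,0]-c[0],P[:,1]-c[1])<32)&(P[:,2]>z)&(P[:,2]<75)]
    print(n,len(q),(((q.min(0)+q.max(0))/2)[:2]-c).round(1),(q[q[:,2]>q[:,2].max()-8].mean(0)[:2]-c).round(1),q[:,2].max().round())
print(readout.observe()['eef_pos'])
E
```

```text
short 67 [-0.2  2.2] [-1.  -0.1] 47.0
eye 142 [-1.  -7.7] [-1.  -1.5] 57.0
cond 346 [-1.7  0.7] [-1.6 -2.4] 51.0
long 114 [-1.1  0.1] [-0.9 -0.3] 60.0
[520.53543183  36.75243766 169.81248924]
```

View pics/f.png

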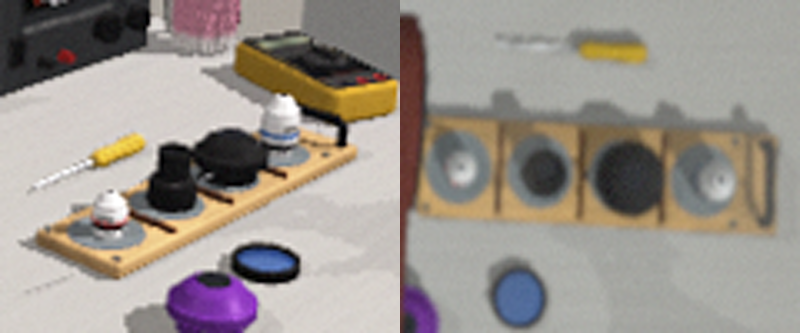

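All four parts stand upright, within a few mm of their pad centres and in the right order: short, eyepiece, condenser, long, with the long objective nearest the handle.

```bash
python3 -c "
from cell import ticket
print(ticket.finish_job())"
```

```text
the job is handed in; nothing more can be done
None
```

All four parts stand upright on the wooden rack in reverse order, each within a few millimetres of its pad centre by the last camera check, and the job is handed in (no verdict was returned).

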